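# Pile returned power banks in the battery safety box

## Robot

A 6-joint arm with a two-finger parallel gripper is mounted at the origin on the work surface. World frame = base frame: x ahead of the robot, y to its left, z up, the work surface at z = 0. Lengths are in mm, angles in rad, forces in N, time in s.
With the tool pointing down it reaches from about 400 to 925 mm from the base axis. Payload 12.5 kg.
Tool frame: the origin (TCP) lies between the finger pads; the fingertips stand env.tip_extent ahead of it and the grasp point (between the pads) lies 11 mm behind it (env.tip_extent is the distance from the TCP to the fingertips, in mm); z points along the fingers, y is the line along which they close (so a half turn about z gives the same grasp; the last joint's range is limited). The gripper opens to 95 mm and grips with 3 to 60 N. Pads are 20 mm wide; open, the fingers measure 119 mm over their backs; the gripper's body (75 mm by 180 mm) begins 59 mm behind the grasp point.
Start: joints at [1.002, 0.491, 1.559, -0, 1.092, -0.106], TCP at [279.021, 559.279, 222.661] pointing down, gripper open.
Joint ranges: [-3.1, 3.1], [-0.84, 2.19], [0.05, 2.79], [-1.13, 4.28], [0.06, 2.93], [-2.69, 2.69]. Speed limits (rad/s): [2.22, 2.22, 2.79, 3.14, 3.14, 3.14].

## Interface

Orientations are given as [roll, pitch, yaw] about the fixed x, y, z axes, in that order (R = Rz(yaw) Ry(pitch) Rx(roll)).
In Python, from cell import env gives the robot as it stands.
- The arm moves only by the tool carry_out, never from a script. Its argument "motion" is a list of rows, each a list of 5 numbers: the shift along the tool's x, y, z in mm, then the turn about the tool's z in degrees, then the closure, from 0 (fully open) to 1 (shut). A call has 1 to 12 rows; each row shifts and turns the commanded pose from where the row before left it, along the tool's axes as they then stand; what a row does not reach is not made up. A row lasts 1/10 s, in which the tool goes at most 50 mm and 8.59 degrees, less where a joint would pass 70% of its speed; a pose out of reach is approached as far as the arm can. A call with a gripper value outside its range is refused whole. The fingers move at their own pace and stop on an object; the grip force is fixed at half the most. Time passes only in rows, so rows that do not move let the fingers close. It gives the time, the measured TCP pose, the force, the opening and the grip force at its end, in the units of the state.
- env.state(): the state, without advancing time (a new reading comes with each control period).
- env.read_camera(name): name is "scene" or "top" or "wrist"; returns a dict with "color" (400x640x3 uint8, red, green, blue), "K" (3x3 intrinsics, pixels), "R" (3x3) and "t" (3): a world point X has camera coordinates R X + t; the wrist camera has in their place "hand_eye" (4x4, takes a point from camera to tool coordinates, whose origin is the TCP and whose axes are the flange's). Camera axes: x right, y down, z forward; pixel columns grow to the right and rows downward; lengths in mm; the calibration is good to about 2 mm. A picture is of the moment at which its call begins: read the wrist's pose just before it. There is no depth.
- env.job_done(): hands the job in; it is judged then, once.
The state is a dict: "t": time; "joints": joint angles; "qvel": joint speeds; "tau": joint torques, N m; "eef_pos": TCP position; "tcp_rot": TCP orientation; "ft_force": force on the tool from outside, world axes, zero at the start; "moment": the same for the moment, N m; "opening": opening from 0.0 (shut) to 1.0 (fully open); "grip_force": force on a finger pad.
Only numpy, scipy, OpenCV 4.12 (cv2) and the standard library are available. Lean on these libraries where they do the work, as an engineer would, in place of code of your own. Each camera call takes 0.05 s, during which the arm holds its last target. There are 200 camera calls.

## Task

Put today's returned power banks away in the steel battery box: swing its lid open, lift the insulating cover board out, and stack every power bank that lies on the counter flat in one square pile on the rubber pad, edges flush and long sides along the pad's. Then lay the board, straight and centred, back on top so that it covers the whole pile, and shut the lid fully. Handle the power banks gently: take them with a light grip and set each one down softly rather than dropping or pressing it, and leave the other returns on the counter where they are.

Things in the scene. Friction and masses are not known exactly. Their poses are not given: they have to be found in the camera images.
- box: Grey steel box with a hinged lid, fixed right of the power banks. Outside 190 mm (x) by 220 (y) by 112 high without lid; walls and floor 4 mm, holding only the pad and the cover board. Origin: centre of its underside. Its +x side (to the far right) carries the hinge, so the lid opens away from the banks; two latch plates and the lid's handle are on its -x side. Place and yaw vary.
- pad (a point): Centre of the top face of the black rubber pad in the middle of the box's floor. The pad is 66 mm along the box's x by 98 mm along the box's y, its top 8 mm above the counter. Same axes as the box.
- lid (a joint): Angle of the lid: 0 shut, growing as it swings up, 1.9 at its stop (past upright). Starts shut or slightly ajar. The lid (0.5 kg) has a stiff friction hinge and stays at any angle; about 6 N at the handle moves it. Shut, its top is 117 mm above the counter.
- lid_handle (a point): Middle of the lid's handle: a round steel bar, 12 mm thick, 90 mm long, parallel to the hinge (box's y), carried at both ends by rods from the lid. With the lid shut it stands 30 mm out in front of the box's -x face, its centre 118 mm above the counter, with nothing under it. Axes turn with the lid.
- lid_hinge (a point): Middle of the hinge axis, which runs along the box's y at the top of its +x side, 112 mm above the counter. The handle bar is 220 mm from it along the lid (-x of the lid) and 6 mm off it along the lid's normal (+z of the lid). Axes turn with the lid.
- bank1: A power bank: flat dark plastic slab 92 mm long (x), 60 wide (y), 15 thick, 0.18 kg, flat on the counter; sockets in one short end (+x); either end may lead. Origin: centre of its underside. None if absent. Delicate cell: spoilt by a squeeze over 100 N in all (50 N per pad), a push or knock over 60 N against the box or another bank, or a free fall of more than about 8 mm.
- bank2: Another power bank, the same in every way as bank1 (or None).
- bank3: Another power bank, the same in every way as bank1 (or None).
- bank4: Another power bank, the same in every way as bank1 (or None).
- cover: Rigid off-white insulating board, 140 mm (its x) by 168 mm (its y) by 6 mm thick, 0.18 kg, with a grey grip rib on top: 16 mm wide (x), 60 mm long (y), 14 mm tall, centred. Starts flat on the pad in the box. Origin: centre of its underside. Goes back with its x along the box's x. On a pile of four it still clears the shut lid.
- nozzle: Another return on the counter, not part of the job, to be left alone: a red plastic hair dryer nozzle standing on its round end, 48 mm across, 70 mm high. Origin: centre of its underside.
- wheel: Another return on the counter, not part of the job, to be left alone: a navy luggage wheel lying flat, 54 mm across, 24 mm high. Origin: centre of its underside.
- carabiner: Another return on the counter, not part of the job, to be left alone: a nickel carabiner lying flat, 66 mm long, 8 mm high. Origin: centre of its underside.
- tin: Another return on the counter, not part of the job, to be left alone: a small round green enamel tin with a lid, 62 mm across, 44 mm high. Origin: centre of its underside.
There are look-alikes about, which are no part of the job. Leave any white or yellow look-alike of the bank4 alone.

How it is judged (in metres and radians):
On the way, in this order (a step that is already met when the one before it is completed fails the run):
1. the lid of the steel box has been swung open (value of joint lid above 1.3 rad), for 0.2 s.
2. with the lid open, all the power banks are in one square pile on the pad and let go (value of joint lid above 1 rad and horizontal distance between each of bank1, bank2, bank3, bank4 and pad below 0.015 m and angle between the x axis of each of bank1, bank2, bank3, bank4 and the y axis of box, either way round below 0.12 rad and angle between each of bank1, bank2, bank3, bank4's own z axis and vertical below 0.06 rad and horizontal distance between bank1 and bank2 below 0.008 m and horizontal distance between each of bank1, bank2 and bank3 below 0.008 m and horizontal distance between each of bank1, bank2, bank3 and bank4 below 0.008 m and linear speed of each of bank1, bank2, bank3, bank4 below 0.02 m/s and contact force between the fingers and bank1 below 0.5 N and contact force between the fingers and bank2 below 0.5 N and contact force between the fingers and bank3 below 0.5 N and contact force between the fingers and bank4 below 0.5 N), for 0.3 s.
At the end, for the whole second after the job is handed in: All power banks present lie flat (0.06 rad) in one pile on the pad, within 15 mm of its centre, 8 mm of each other and 0.12 rad of its long side; the board lies flat on top, within 15 mm of the pad's centre and 0.12 rad of square to the box; all at rest; lid shut to below 0.04 rad (horizontal distance between each of bank1, bank2, bank3, bank4, cover and pad below 0.015 m and angle between the x axis of each of bank1, bank2, bank3, bank4 and the y axis of box, either way round below 0.12 rad and angle between each of bank1, bank2, bank3, bank4, cover's own z axis and vertical below 0.06 rad and horizontal distance between bank1 and bank2 below 0.008 m and horizontal distance between each of bank1, bank2 and bank3 below 0.008 m and horizontal distance between each of bank1, bank2, bank3 and bank4 below 0.008 m and linear speed of each of bank1, bank2, bank3, bank4, cover below 0.02 m/s and angle between the x axis of cover and the x axis of box, either way round below 0.12 rad and z of cover in the frame of bank1 above 0.01 m and z of cover in the frame of bank2 above 0.01 m and z of cover in the frame of bank3 above 0.01 m and z of cover in the frame of bank4 above 0.01 m and value of joint lid below 0.04 rad); the robot touches nothing.
It fails at once if the fingers squeeze a power bank with more than 100 N in all (50 N per pad) (contact force between the fingers and bank1 above 100 N or contact force between the fingers and bank2 above 100 N or contact force between the fingers and bank3 above 100 N or contact force between the fingers and bank4 above 100 N).
It fails at once if a power bank is knocked or pressed with more than 60 N against the box or another power bank (contact force between any of bank1, bank2, bank3, bank4 and box above 60 N or contact force between bank1 and bank2 above 60 N or contact force between any of bank1, bank2 and bank3 above 60 N or contact force between any of bank1, bank2, bank3 and bank4 above 60 N).
It fails at once if a power bank is dropped: it moves faster than 0.4 m/s (a free fall of 8 mm) with no finger on it ((linear speed of bank1 above 0.4 m/s and contact force between the fingers and bank1 below 0.1 N) or (linear speed of bank2 above 0.4 m/s and contact force between the fingers and bank2 below 0.1 N) or (linear speed of bank3 above 0.4 m/s and contact force between the fingers and bank3 below 0.1 N) or (linear speed of bank4 above 0.4 m/s and contact force between the fingers and bank4 below 0.1 N)).
It fails at once if one of the other returns on the counter is shifted more than 40 mm (distance of any of nozzle, wheel, carabiner, tin from where it was at the start of the episode above 0.04 m).
Of bank1, bank2, bank3, bank4 only 2 to 4 are there at a start; the rules pass over those that are not, and their reading is None.
At some moment in a run one of cover may be knocked a few centimetres aside while the robot is not near it.
It also fails if it takes over 210 s, if anything falls off the work surface, if the arm or the gripper's body presses on something with over 40 N, if the wrist force passes 120 N, or if a joint passes its speed limit or range.

## Working session

There is one attempt and no reset: what is moved stays moved. The work goes in short steps, Python scripts to look and compute and a tool call to move; the robot and the scene stay as the last step left them, time stands still between calls to the robot, and variables do not carry over. Pictures are saved under pics/ and viewed, at most 14 in all, crops included, and the job is handed in when it is done.

Besides the shell and the picture viewer there is one more tool, called after ">>>" as a command line: name --pt "numbers of a row" for each row, then --argument value for the rest. carry_out: Moves the arm, as the interface text tells. Its arguments: {"type":"object","properties":{"motion":{"type":"array"}},"required":["motion"]}

```bash
ls; mkdir -p pics; python3 - <<'E'
from cell import env
import cv2
print(env.state(), env.tip_extent)
for n in ["scene","top","wrist"]:
    c=env.read_camera(n); cv2.imwrite(f"pics/{n}0.png",c["color"][:,:,::-1])
    print(n,{k:v.round(3).tolist() for k,v in c.items() if k!="color"})
E
```

```text
pics
{'t': 0.0, 'joints': array([ 1.00239850e+00,  4.91568100e-01,  1.55942983e+00,  9.42304472e-06,
        1.09166371e+00, -1.05564690e-01]), 'qvel': array([ 0.0001881 , -0.00140084,  0.00024773, -0.00131383, -0.00073692,
       -0.00044393]), 'tau': array([ 7.80684186e-04, -6.12633634e+01, -2.58186400e+01,  6.93103625e-02,
        4.80963592e-02, -7.99474287e-05]), 'eef_pos': array([278.89433533, 559.08273651, 222.06318426]), 'tcp_rot': array([-3.14053050e+00, -1.20947838e-04,  2.67875510e+00]), 'ft_force': array([-0.34599656,  0.07053664, -0.20942712]), 'moment': array([ 0.02614821,  0.02831272, -0.01800918]), 'grip_force': 0.0, 'opening': 0.9995040174271361} 8.0
scene {'K': [[442.396, 0.0, 318.038], [0.0, 442.396, 200.855], [0.0, 0.0, 1.0]], 'R': [[-0.497, 0.868, 0.006], [0.702, 0.407, -0.585], [-0.51, -0.286, -0.811]], 't': [230.328, -407.504, 1484.76]}
top {'K': [[389.091, 0.0, 321.905], [0.0, 389.091, 200.513], [0.0, 0.0, 1.0]], 'R': [[-0.011, -1.0, 0.012], [-0.998, 0.01, -0.069], [0.068, -0.013, -0.998]], 't': [112.346, 597.636, 994.718]}
wrist {'K': [[307.328, 0.0, 318.936], [0.0, 307.328, 198.934], [0.0, 0.0, 1.0]], 'hand_eye': [[0.0, -0.962, -0.275, 77.422], [1.0, 0.0, -0.0, -0.263], [0.001, -0.275, 0.962, -163.098], [0.0, 0.0, 0.0, 1.0]]}
```

View pics/scene0.png

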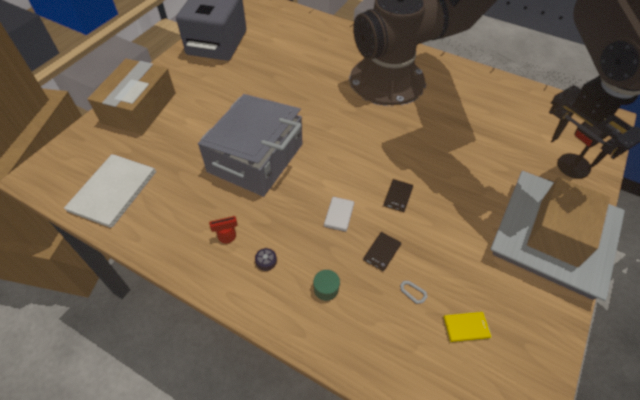

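View pics/top0.png

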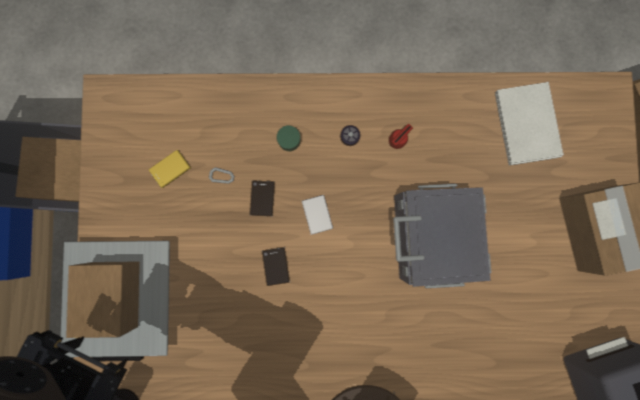

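The two views show the box at about (443,237) in the top picture with its handle at (398,240), on the side towards +y. There are two dark banks, at (262,198) and (275,266), with white (317,214) and yellow (169,168) look-alikes. Next I'll measure the positions.

```bash
cat > h.py <<'E'
from cell import env
import cv2, numpy as np
from scipy.spatial.transform import Rotation as Ro
def cam(n):
    s=env.state(); c=env.read_camera(n); K=c["K"]
    if n=="wrist":
        T=np.eye(4); T[:3,:3]=Ro.from_euler("xyz",s["tcp_rot"]).as_matrix(); T[:3,3]=s["eef_pos"]
        C=T@c["hand_eye"]; R=C[:3,:3].T; t=-R@C[:3,3]
    else: R,t=c["R"],c["t"]
    return c["color"],K,R,t
def ray(p,K,R,t):
    p=np.atleast_2d(p).astype(float)
    d=(np.c_[p,np.ones(len(p))]@np.linalg.inv(K).T)@R
    return -R.T@t,d
def plane(p,z,K,R,t):
    o,d=ray(p,K,R,t); return (o+d*((z-o[2])/d[:,2])[:,None])
def proj(X,K,R,t):
    x=(np.atleast_2d(X)@R.T+t)@K.T; return x[:,:2]/x[:,2:]
def rect(mask,z,K,R,t,mn,mx):
    "contours of a mask on plane z: centre, long side dir (deg), sides"
    out=[]
    for c in cv2.findContours(mask.astype(np.uint8),cv2.RETR_EXTERNAL,cv2.CHAIN_APPROX_NONE)[0]:
        if mn<cv2.contourArea(c)<mx:
            P=plane(c[:,0],z,K,R,t)[:,:2].astype(np.float32)
            (x,y),(w,h),a=cv2.minAreaRect(P)
            if w<h: a+=90; w,h=h,w
            out.append((round(x,1),round(y,1),round(w,1),round(h,1),round((a+90)%180-90,1),c[:,0].mean(0).round().tolist()))
    return out
def pose():
    s=env.state(); print(round(s["t"],2),s["eef_pos"].round(1),np.degrees(s["tcp_rot"]).round(2),s["ft_force"].round(1),round(s["opening"],3),round(s["grip_force"],1))
E
python3 - <<'E'
from h import *
I,K,R,t=cam("top")
v=I.max(2); 
m=(v<62); m[:150]=0; m[300:]=0; m[:,:200]=0; m[:,380:]=0
print(rect(m,15,K,R,t,200,2500))
big=cv2.resize(I[170:300,380:510],None,fx=4.5,fy=4.5,interpolation=cv2.INTER_CUBIC)
cv2.imwrite("pics/boxtop.png",big[:,:,::-1])
print(I[198,262],I[230,262],I[320,270],I[237,443])
E
```

```text
[(430.7, 227.9, 87.1, 54.9, 7.9, [275.0, 265.0]), (607.5, 262.5, 86.0, 54.8, -3.3, [262.0, 198.0])]
[53 46 40] [157 125  92] [92 73 54] [92 92 96]
```

View pics/boxtop.png

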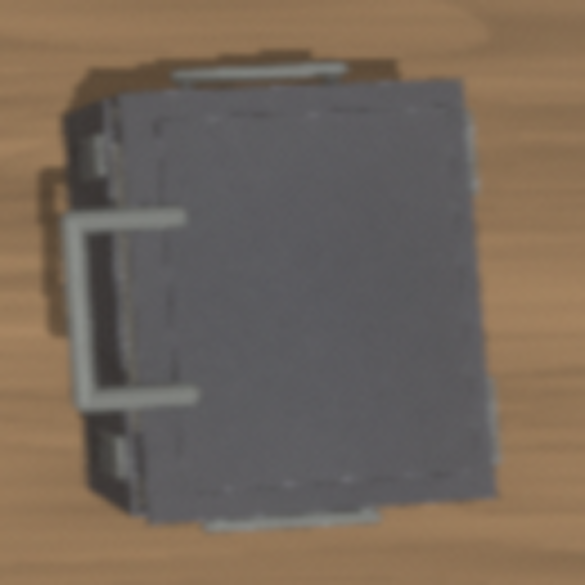

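The crop shows the lid-top corners at crop pixels (118,97), (460,80), (495,497) and (150,522). The handle bar runs from (72,215) to (90,403).

```bash
python3 - <<'E'
from h import *
I,K,R,t=cam("top")
c=np.array([(118,97),(460,80),(495,497),(150,522),(72,217),(88,400)])/4.5+[379.6,169.6]
P=plane(c,117,K,R,t)[:,:2]; print(P.round(1))
q=P[:4]; print("centre",q.mean(0),"sides",np.linalg.norm(q-np.roll(q,-1,0),axis=1))
d=q[1]-q[0]+q[2]-q[3]; d2=q[0]-q[3]+q[1]-q[2]
print(np.degrees(np.arctan2(d[1],d[0])),np.degrees(np.arctan2(d2[1],d2[0])), "handle",P[4:].mean(0), np.linalg.norm(P[4]-P[5]))
E
```

```text
[[ 612.3  -91.5]
 [ 619.6 -272.7]
 [ 401.9 -282.4]
 [ 391.4 -102.4]
 [ 549.5  -65.7]
 [ 454.4  -71.8]]
centre [ 506.31186327 -187.24890701] sides [181.3508244  217.88130971 180.32209408 221.22190887]
-87.17496719530318 2.7041765648932405 handle [501.94985618 -68.74731441] 95.3135384177941
```

>>> carry_out --pt "0 0 -25 -7.3 0" --pt "0 0 -25 -7.3 0" --pt "0 0 -25 -7.3 0" --pt "0 0 -25 -7.3 0" --pt "0 0 0 0 0"

```text
t: 0.75
eef_pos: [279.4, 560.0, 326.0]
tcp_rot: [3.137, 0.003, -3.091]
ft_force: [-0.1, -0.1, 0.0]
opening: 1.001
grip_force: 0.0
```

```bash
cat >> h.py <<'E'
def go(x,y,z,yaw=None):
    "tool-axis shift to reach a target at the present yaw, and tool turn wanted (deg)"
    s=env.state(); M=Ro.from_euler("xyz",s["tcp_rot"]).as_matrix()
    d=M.T@(np.array([x,y,z])-s["eef_pos"]); print("shift",d.round(1),end=" ")
    if yaw is not None: print("turn",round(-((yaw-np.degrees(s["tcp_rot"][2])+180)%360-180),2),end="")
    print()
E
python3 - <<'E'
from h import *
pose(); go(470,-150,330,182.75)
E
```

```text
0.75 [279.4 560.  326. ] [ 179.75    0.18 -177.11] [-0.1 -0.1  0. ] 1.001 0.0
shift [-154.5 -718.7   -6.7] turn 0.14
```

>>> carry_out --pt "-30 -30 0 0 0" --pt "-30 -40 0 0 0" --pt "-30 -40 0 0 0" --pt "-30 -40 0 0 0" --pt "-15 -40 0 0 0" --pt "-10 -45 0 0 0" --pt "-10 -45 0 0 0" --pt "0 -45 0 0 0" --pt "0 -45 0 0 0" --pt "0 -45 0 0 0" --pt "0 -45 0 0 0" --pt "0 -45 0 0 0"

```text
t: 1.95
eef_pos: [457.0, 60.4, 322.1]
tcp_rot: [3.142, -0.001, -3.096]
ft_force: [0.6, 0.7, -1.1]
opening: 1.0
grip_force: 0.0
```

>>> carry_out --pt "0 -45 0 0 0" --pt "0 -45 0 0 0" --pt "0 -45 0 0 0" --pt "0 -45 0 0 0" --pt "0 -34 0 0 0" --pt "0 0 0 0 0" --pt "0 0 0 0 0" --pt "0 0 0 0 0"

```text
t: 2.75
eef_pos: [467.3, -150.8, 322.3]
tcp_rot: [3.141, -0.0, -3.095]
ft_force: [0.5, 0.6, -0.2]
opening: 1.003
grip_force: 0.0
```

```bash
python3 - <<'E'
from h import *
pose()
I,K,R,t=cam("wrist"); cv2.imwrite("pics/w1.png",I[:,:,::-1])
E
```

```text
2.75 [ 467.3 -150.8  322.3] [ 1.7997e+02 -3.0000e-02 -1.7733e+02] [ 0.5  0.6 -0.2] 1.003 0.0
```

View pics/w1.png

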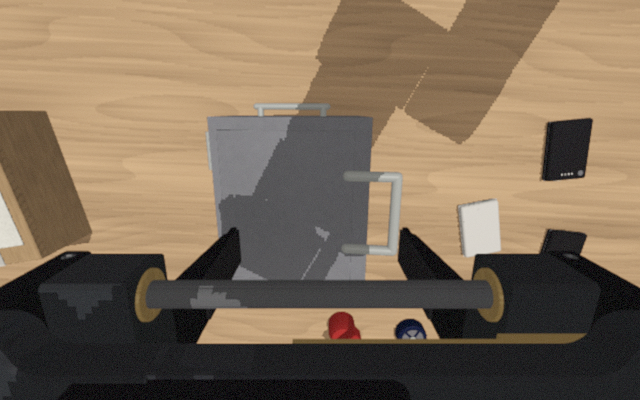

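The wrist view shows the handle bar from (400,178) to (395,250), with image right pointing to world +y. The gripper body is wide along the closing axis, so inside the box the fingers must close along box y, over each bank's 92 mm length. Next I'll triangulate the handle.

```bash
cat >> h.py <<'E'
def tri(obs):
    A=np.zeros((3,3));b=np.zeros(3)
    for p,c in obs:
        o,d=ray(p,*c); d=d[0]/np.linalg.norm(d[0]); M=np.eye(3)-np.outer(d,d); A+=M; b+=M@o
    return np.linalg.solve(A,b)
E
python3 - <<'E'
from h import *
I,K,R,t=cam("top"); c1=(K,R,t)
J,K2,R2,t2=cam("wrist"); c2=(K2,R2,t2)
s=J.max(2).astype(int)-J.min(2); g=(s<16)&(J.max(2)>105)
for r in range(185,245,10): 
    x=np.where(g[r,380:410])[0]+380; print(r,x.min() if len(x) else None,x.max() if len(x) else None)
print(tri([((397.4,238.3),c1),((397.5,213),c2)]))
for r in ((396.5,217.8),(398.9,259.0)): print(plane([r],118,*c1))
for r in ((400,178),(395,250)): print(plane([r],118,*c2))
E
```

```text
185 392 400
195 391 400
205 390 399
215 390 398
225 389 397
235 388 397
[500.33313604 -60.43594167 149.99705009]
[[549.51764891 -67.63104058 118.        ]]
[[453.29442755 -70.94873781 118.        ]]
[[463.49431699 -52.14389097 118.        ]]
[[559.26257015 -47.12240569 118.        ]]
```

```bash
python3 - <<'E'
from h import *
c1=cam("top")[1:]; I,*c2=cam("wrist"); c3=cam("scene")
print(tri([((397.4,238.3),c1),((394.3,213),c2)]))
S=c3[0]; X=[[501,-64,118],[501,-64,130],[501,-64,145]]
print(proj(X,*c3[1:]))
big=cv2.resize(S[90:200,190:310],None,fx=6,fy=5.4,interpolation=cv2.INTER_CUBIC); cv2.imwrite("pics/s1.png",big[:,:,::-1])
E
```

```text
[501.19564721 -62.21523143 144.93218751]
[[289.80329438 142.92972156]
 [289.59277587 139.7183328 ]
 [289.32452687 135.62628496]]
```

View pics/s1.png

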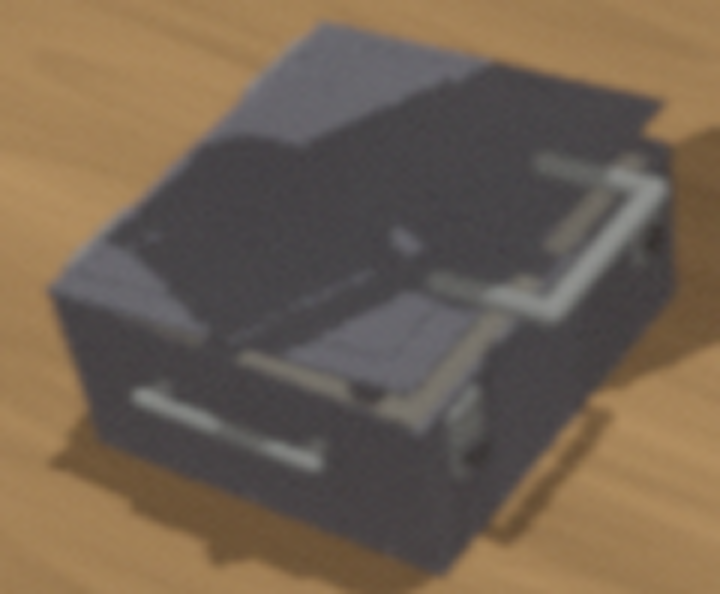

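The scene crop shows the lid ajar. The handle's middle at crop (600,245) agrees with the triangulated (501,-62,145), which puts the lid at about 0.12 rad.

```bash
python3 - <<'E'
from h import *
pose(); go(501.2,-62.2,140)
E
```

```text
3.05 [ 467.6 -151.1  322.7] [-1.8000e+02  1.0000e-02 -1.7726e+02] [-0.6  0.2 -0. ] 1.003 0.0
shift [-37.8  87.2 182.7]
```

>>> carry_out --pt "-19 43.5 30 0 0.72" --pt "-19 43.5 40 0 0.72" --pt "0 0 40 0 0.72" --pt "0 0 20 0 0.72" --pt "0 0 0 0 0.72" --pt "0 0 0 0 0.72"

```text
t: 3.65
eef_pos: [496.6, -76.5, 204.3]
tcp_rot: [-3.142, 0.0, -3.095]
ft_force: [-0.9, -0.3, 0.1]
opening: 0.553
grip_force: 0.0
```

>>> carry_out --pt "0 0 15 0 0.72" --pt "0 0 15 0 0.72" --pt "0 0 15 0 0.72" --pt "0 0 7 0 0.72" --pt "0 0 0 0 0.72" --pt "0 0 0 0 0.72"

```text
t: 4.25
eef_pos: [496.7, -76.7, 152.7]
tcp_rot: [-3.141, 0.001, -3.095]
ft_force: [-0.1, -0.4, 0.7]
opening: 0.281
grip_force: 0.0
```

>>> carry_out --pt "0 0 0 0 1" --pt "0 0 0 0 1" --pt "0 0 0 0 1" --pt "0 0 0 0 1" --pt "0 0 0 0 1"

```text
t: 4.75
eef_pos: [496.3, -76.5, 151.7]
tcp_rot: [3.142, 0.0, -3.095]
ft_force: [0.8, 0.4, -0.4]
opening: 0.005
grip_force: 0.0
```

>>> carry_out --pt "0 0 -30 0 0.72" --pt "-5 14 -10 0 0.72" --pt "0 0 0 0 0.72" --pt "0 0 0 0 0.72"

```text
t: 5.15
eef_pos: [500.5, -61.7, 191.2]
tcp_rot: [3.142, -0.0, -3.094]
ft_force: [0.5, -0.0, -0.9]
opening: 0.26
grip_force: 0.0
```

```bash
python3 - <<'E'
from h import *
pose(); go(501.2,-62.2,140)
I,*c=cam("wrist"); print(proj([[501,-62,145]],*c)); cv2.imwrite("pics/w2.png",I[100:340,220:520][:,:,::-1].repeat(2,0).repeat(2,1))
E
```

```text
5.15 [500.5 -61.7 191.2] [ 1.8000e+02 -1.0000e-02 -1.7725e+02] [ 0.5 -0.  -0.9] 0.26 0.0
shift [-0.7 -0.5 51.2] 
[[318.9119033  223.32093958]]
```

View pics/w2.png

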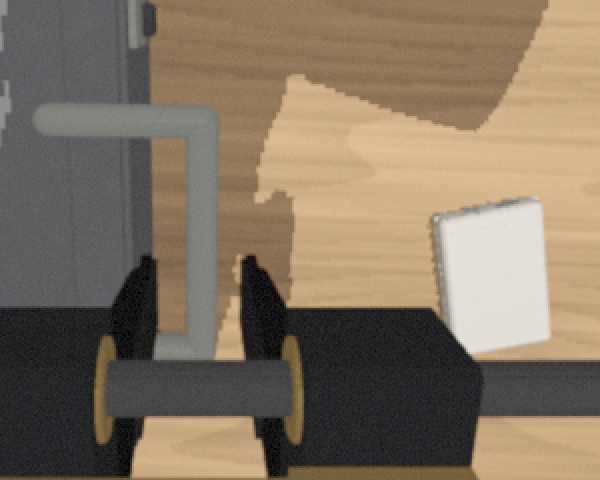

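The fingers straddle the bar: tips are at crop columns 155 and 242, and the bar is at 203. I'll descend and grip.

>>> carry_out --pt "0 1 15 0 0.72" --pt "0 0 15 0 0.72" --pt "0 0 12 0 0.72" --pt "0 0 8 0 0.72" --pt "0 0 0 0 0.72" --pt "0 0 0 0 1" --pt "0 0 0 0 1" --pt "0 0 0 0 1" --pt "0 0 0 0 1"

```text
t: 6.1
eef_pos: [500.7, -60.6, 142.1]
tcp_rot: [3.141, 0.001, -3.095]
ft_force: [1.7, 5.3, 0.7]
opening: 0.121
grip_force: 30.0
```

```bash
python3 -c "
import numpy as np
th=np.arange(0.12,1.6,0.12);u=220*np.cos(th)-6*np.sin(th);z=220*np.sin(th)+6*np.cos(th)
for a,b,c in zip(th[1:],np.diff(u),np.diff(z)):print(round(a,2),b.round(1),-c.round(1))"
```

```text
0.24 -5.4 -25.8
0.36 -8.5 -25.0
0.48 -11.4 -23.8
0.6 -14.2 -22.3
0.72 -16.7 -20.4
0.84 -19.1 -18.3
0.96 -21.1 -15.8
1.08 -22.9 -13.2
1.2 -24.3 -10.4
1.32 -25.3 -7.4
1.44 -26.0 -4.3
1.56 -26.4 -1.1
```

>>> carry_out --pt "0 -2.3 -13 0 1" --pt "0 -3.1 -12.8 0 1" --pt "0 -3.9 -12.6 0 1" --pt "0 -4.6 -12.4 0 1" --pt "0 -5.4 -12 0 1" --pt "0 -6 -11.8 0 1" --pt "0 0 0 0 1"

```text
t: 6.8
eef_pos: [501.7, -83.2, 218.6]
tcp_rot: [3.135, 0.002, -3.096]
ft_force: [-0.1, 30.0, 15.4]
opening: 0.118
grip_force: 30.0
```

```bash
python3 -c "
import numpy as np
th=np.arange(0.44,1.65,0.08);u=220*np.cos(th)-6*np.sin(th);z=220*np.sin(th)+6*np.cos(th)
for a,b,c in zip(th[1:],np.diff(u),np.diff(z)):print(round(a,2),b.round(1),-c.round(1))"
```

```text
0.52 -8.6 -15.4
0.6 -9.8 -14.7
0.68 -10.9 -13.8
0.76 -12.0 -12.9
0.84 -13.0 -11.9
0.92 -13.9 -10.8
1.0 -14.7 -9.7
1.08 -15.4 -8.5
1.16 -16.0 -7.2
1.24 -16.6 -5.9
1.32 -17.0 -4.6
1.4 -17.3 -3.2
1.48 -17.5 -1.8
1.56 -17.6 -0.4
1.64 -17.6 1.0
```

>>> carry_out --pt "0 2.5 -1.2 0 1" --pt "0 0 0 0 1"

```text
t: 7.0
eef_pos: [501.7, -82.8, 218.4]
tcp_rot: [3.14, 0.001, -3.095]
ft_force: [0.5, 9.4, 6.1]
opening: 0.117
grip_force: 30.0
```

Force is down, so I'll continue the arc.

>>> carry_out --pt "0 -7.5 -15.4 0 1" --pt "0 -9.6 -14.7 0 1" --pt "0 -10.9 -13.8 0 1" --pt "0 -12 -12.9 0 1" --pt "0 -13 -11.9 0 1" --pt "0 0 0 0 1"

```text
t: 7.6
eef_pos: [504.1, -136.4, 288.8]
tcp_rot: [3.14, 0.002, -3.096]
ft_force: [-4.3, 13.2, 17.9]
opening: 0.111
grip_force: 30.9
```

>>> carry_out --pt "0.5 -12 -12.5 0 1" --pt "0 -14.2 -10.2 0 1" --pt "0 -15 -9 0 1" --pt "0.5 -15.7 -7.9 0 1" --pt "0 0 0 0 1"

```text
t: 8.1
eef_pos: [506.3, -195.2, 327.5]
tcp_rot: [-3.14, 0.003, -3.096]
ft_force: [-0.0, 1.2, 9.4]
opening: 0.071
grip_force: 25.3
```

```bash
python3 - <<'E'
from h import *
pose()
A,*_=cam("scene"); I,*c=cam("wrist"); B,*_=cam("top")
a=cv2.resize(A[60:220,180:400],(400,290)); b=cv2.resize(B[150:310,350:570],(400,290)); w=cv2.resize(I[100:340],(800,300))
cv2.imwrite("pics/c3.png",np.vstack([np.hstack([a,b]),w])[:,:,::-1])
E
```

```text
8.1 [ 506.3 -195.2  327.5] [-1.7992e+02  1.7000e-01 -1.7739e+02] [-0.   1.2  9.4] 0.071 25.3
```

View pics/c3.png

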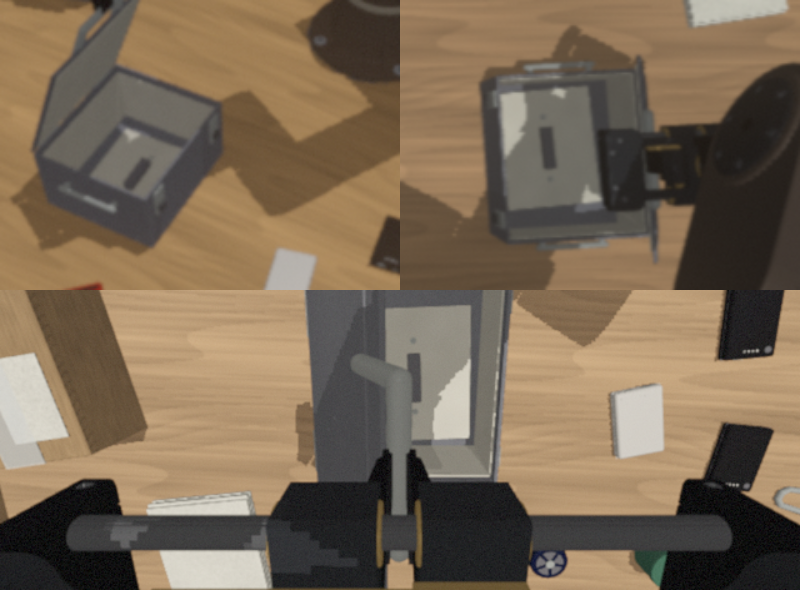

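The views show the lid at about 1.1–1.2 rad, with the bar slipping off the tips. I'll let go, move to the interior side of the bar and push the lid the rest of the way with closed fingers.

>>> carry_out --pt "0 0 0 0 0.8" --pt "0 0 0 0 0.8" --pt "0 0 -25 0 0.8" --pt "0 0 -25 0 0.8" --pt "0 25 0 0 1" --pt "0 25 0 0 1" --pt "0 0 20 0 1" --pt "0 0 20 0 1" --pt "0 0 20 0 1" --pt "0 0 6 0 1" --pt "0 0 0 0 1"

```text
t: 9.35
eef_pos: [503.2, -143.9, 309.3]
tcp_rot: [3.141, -0.001, -3.095]
ft_force: [-0.5, -0.2, 0.6]
opening: 0.008
grip_force: 0.0
```

>>> carry_out --pt "0 -15 0 0 1" --pt "0 -15 0 0 1" --pt "0 -15 0 0 1" --pt "0 -15 0 0 1" --pt "0 -15 0 0 1" --pt "0 0 0 0 1"

```text
t: 9.95
eef_pos: [507.0, -221.2, 310.3]
tcp_rot: [-3.141, 0.001, -3.097]
ft_force: [0.1, -0.0, -0.2]
opening: 0.003
grip_force: 0.0
```

>>> carry_out --pt "0 -15 0 0 1" --pt "0 -15 0 0 1" --pt "0 -15 0 0 1" --pt "0 -15 0 0 1" --pt "0 -15 0 0 1" --pt "0 -15 0 0 1"

```text
t: 10.55
eef_pos: [510.9, -309.8, 309.0]
tcp_rot: [3.14, -0.001, -3.095]
ft_force: [-0.0, 3.9, -3.4]
opening: 0.002
grip_force: 1.6
```

```bash
python3 - <<'E'
from h import *
pose()
A,*_=cam("scene"); I,*c=cam("wrist"); B,*_=cam("top")
a=cv2.resize(A[20:220,150:400],(400,320)); b=cv2.resize(B[150:310,350:570],(400,320)); w=cv2.resize(I[80:340],(690,280))
w=np.hstack([w,np.zeros((280,110,3),np.uint8)])
cv2.imwrite("pics/c4.png",np.vstack([np.hstack([a,b]),w])[:,:,::-1])
E
```

```text
10.55 [ 510.9 -309.8  309. ] [ 1.7993e+02 -8.0000e-02 -1.7732e+02] [-0.   3.9 -3.4] 0.002 1.6
```

View pics/c4.png

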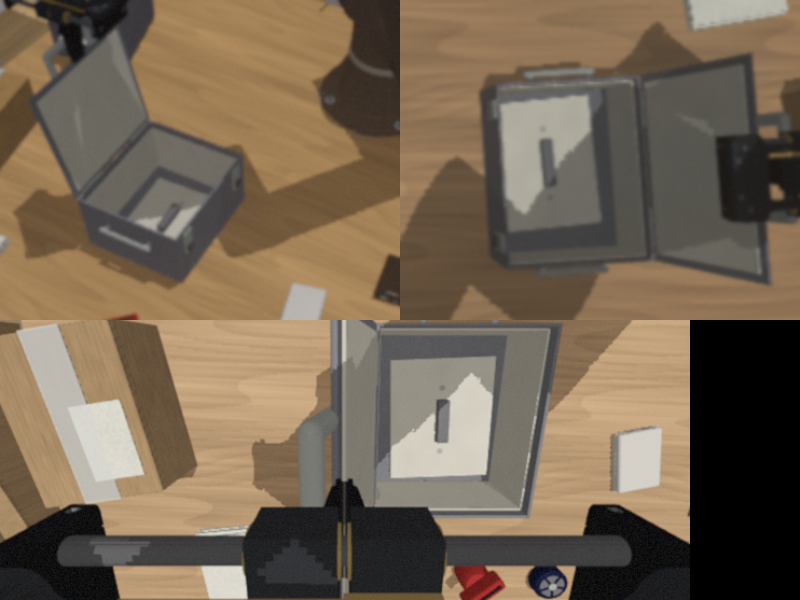

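The lid is now open well past upright, with the cover in the box and its rib visible. I'll retract, turn the tool 90° and look down into the box.

>>> carry_out --pt "0 10 -10 0 1" --pt "0 20 -20 0 0.5" --pt "0 30 -20 0 0" --pt "0 35 -10 0 0" --pt "0 35 0 0 0" --pt "0 20 0 0 0"

```text
t: 11.3
eef_pos: [503.6, -155.9, 371.6]
tcp_rot: [-3.141, 0.002, -3.093]
ft_force: [-0.3, -1.0, 0.4]
opening: 0.369
grip_force: 0.0
```

>>> carry_out --pt "0 0 0 8.2 0" --pt "0 0 0 8.2 0" --pt "0 0 0 8.2 0" --pt "0 0 0 8.2 0" --pt "0 0 0 8.2 0" --pt "0 0 0 8.2 0" --pt "0 0 0 8.2 0" --pt "0 0 0 8.2 0" --pt "0 0 0 8.2 0" --pt "0 0 0 8.2 0" --pt "0 0 0 8 0" --pt "0 0 0 0 0"

```text
t: 12.5
eef_pos: [503.9, -158.0, 370.8]
tcp_rot: [3.14, 0.001, 1.616]
ft_force: [-0.3, 0.3, -0.7]
opening: 1.001
grip_force: 0.0
```

```bash
python3 - <<'E'
from h import *
pose()
I,K,R,t=cam("wrist")
cv2.imwrite("pics/w5.png",I[:,:,::-1]); np.savez("w5.npz",I=I,K=K,R=R,t=t)
B=cam("top")[0]; cv2.imwrite("pics/t5.png",cv2.resize(B[170:310,380:520],None,fx=4,fy=4,interpolation=cv2.INTER_CUBIC)[:,:,::-1])
go(507,-184,360,92.5)
E
```

```text
12.5 [ 503.9 -158.   370.8] [1.7992e+02 4.0000e-02 9.2610e+01] [-0.3  0.3 -0.7] 1.001 0.0
shift [-25.8   1.7  10.5] turn 0.46
```

View pics/w5.png

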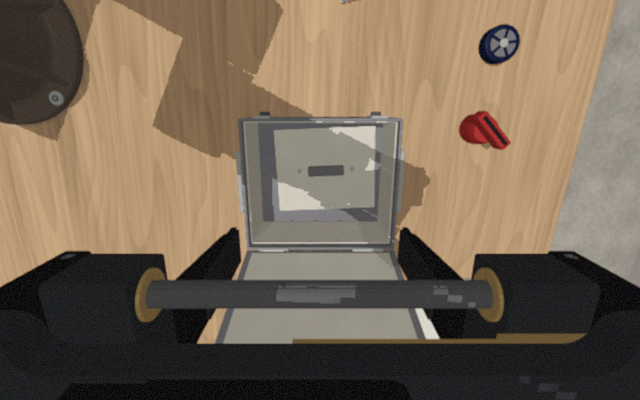

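The wrist view shows the box rim from (238,118) to (403,118) along the front, the hinge line at row 247, and the rib at about (325,170). I'll locate the box, the cover and the rib.

```bash
python3 - <<'E'
from h import *
d=np.load("w5.npz"); I,K,R,t=[d[k] for k in "IKRt"]
c=(K,R,t)
m=np.zeros(I.shape[:2],bool); s=slice(150,195),slice(290,360); m[s]=I[s].max(2)<75
print("rib",rect(m,28,*c,60,900))
P=plane([(238.5,118),(402.5,118),(247,248),(395,248)],112,*c)[:,:2]; print(P.round(1))
cv2.imwrite("pics/w5c.png",cv2.resize(I[105:260,225:415],None,fx=4.2,fy=3.8,interpolation=cv2.INTER_CUBIC)[:,:,::-1])
E
```

```text
rib []
[[ 394.4  -94.8]
 [ 611.9  -84.8]
 [ 402.1 -282.7]
 [ 623.4 -272.7]]
```

View pics/w5c.png

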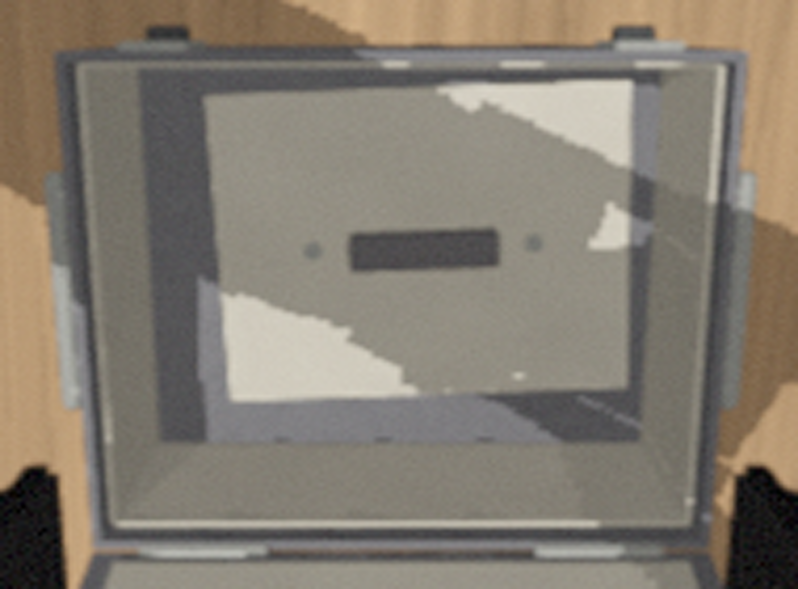

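The crop shows:
- rim corners at (55,50), (747,50), (95,545) and (712,543)
- floor bottom corners at (160,440) and (640,440)
- cover corners at (204,96), (632,80), (627,388) and (231,402)
- the rib centred at (424,249)

The cover sits slightly off centre.

```bash
python3 - <<'E'
from h import *
d=np.load("w5.npz"); c=[d[k] for k in "KRt"]
f=lambda p,z:plane((np.array(p,float)+.5)/[4.2,3.8]+[224.5,104.5],z,*c)[:,:2]
for n,p,z in [("rim",[(56,50),(747,50),(712,544),(95,544)],112),("inrim",[(78,64),(725,64),(694,525),(106,525)],112),("floor",[(138,70),(658,68),(640,440),(160,440)],4),("cover",[(204,96),(632,80),(627,388),(231,402)],14),("ribtop",[(349,234),(497,228),(499,263),(351,271)],28)]:
    P=f(p,z); q=P[1]-P[0]+P[2]-P[3]; e=P[0]-P[3]+P[1]-P[2]
    print(n,P.round(0).tolist(),"mean",P.mean(0).round(1),"sizes",np.linalg.norm(q)/2,np.linalg.norm(e)/2,"ang",np.degrees(np.arctan2(q[1],q[0])).round(2),(np.degrees(np.arctan2(e[1],e[0]))-90).round(2))
E
```

```text
rim [[394.0, -95.0], [612.0, -85.0], [622.0, -272.0], [403.0, -282.0]] mean [ 507.5 -183.5] sizes 219.09780324944813 188.09308616449113 ang 2.6 2.91
inrim [[401.0, -99.0], [605.0, -90.0], [615.0, -265.0], [407.0, -274.0]] mean [ 506.8 -181.8] sizes 206.79656389352755 175.2319307953021 ang 2.6 2.52
floor [[399.0, -105.0], [606.0, -95.0], [616.0, -269.0], [407.0, -278.0]] mean [ 506.9 -186.6] sizes 208.24885891762284 173.55543391777562 ang 2.73 2.94
cover [[427.0, -114.0], [594.0, -100.0], [606.0, -240.0], [439.0, -254.0]] mean [ 516.3 -177. ] sizes 167.89686152144847 140.0482601379392 ang 4.94 4.8
ribtop [[486.0, -170.0], [544.0, -165.0], [546.0, -180.0], [488.0, -186.0]] mean [ 516.1 -175.3] sizes 58.82838591776331 16.030068609934677 ang 5.64 5.78
```

```bash
python3 - <<'E'
from h import *
pose(); go(515.5,-176.3,24,94.7)
E
```

```text
12.6 [ 504.  -158.3  370.5] [1.7995e+02 3.0000e-02 9.2960e+01] [-0.5  0.   0.7] 0.999 0.0
shift [-18.4  10.3 346.5] turn -1.74
```

>>> carry_out --pt "-18.5 12.5 0 -2.2 0.1" --pt "0 0 40 0 0.15" --pt "0 0 40 0 0.15" --pt "0 0 40 0 0.15" --pt "0 0 40 0 0.15" --pt "0 0 0 0 0.15" --pt "0 0 0 0 0.15"

```text
t: 13.3
eef_pos: [517.9, -176.8, 210.8]
tcp_rot: [3.142, -0.0, 1.658]
ft_force: [-0.0, -0.2, 0.3]
opening: 0.852
grip_force: 0.0
```

```bash
python3 - <<'E'
from h import *
pose(); go(515.5,-176.3,24,94.7)
I,*c=cam("wrist"); np.savez("w6.npz",I=I); 
cv2.imwrite("pics/w6.png",I[60:340,120:520][:,:,::-1].repeat(2,0).repeat(2,1))
print(proj([[516.2,-176,28]],*c))
E
```

```text
13.3 [ 517.9 -176.8  210.8] [180.    -0.    95.01] [-0.  -0.2  0.3] 0.852 0.0
shift [  0.7  -2.3 186.8] turn 0.31
[[317.69281526 179.99396545]]
```

View pics/w6.png

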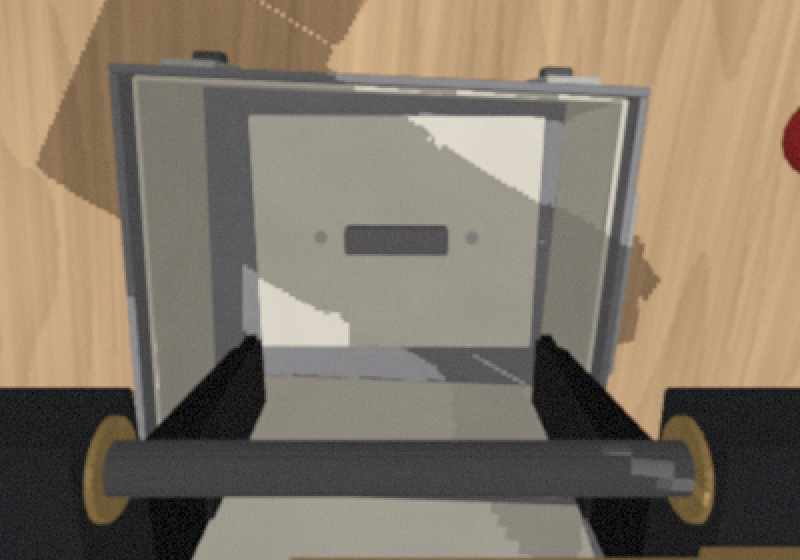

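The rib at image (318,180) matches the prediction and is square with the tool, so I'll descend.

>>> carry_out --pt "0.5 -2 35 0 0.2" --pt "0 0 35 0 0.2" --pt "0 0 35 0 0.2" --pt "0 0 30 0 0.2" --pt "0 0 20 0 0.2" --pt "0 0 15 0 0.2" --pt "0 0 10 0 0.2" --pt "0 0 4 0 0.2" --pt "0 0 0 0 0.2"

```text
t: 14.25
eef_pos: [516.0, -176.7, 26.5]
tcp_rot: [3.14, 0.001, 1.656]
ft_force: [0.6, 0.2, -0.3]
opening: 0.802
grip_force: 0.0
```

>>> carry_out --pt "0 0 2 0 0.2" --pt "0 0 0 0 1" --pt "0 0 0 0 1" --pt "0 0 0 0 1" --pt "0 0 0 0 1" --pt "0 0 -10 0 1" --pt "0 0 -20 0 1" --pt "0 0 -20 0 1" --pt "0 0 0 0 1"

```text
t: 15.15
eef_pos: [516.3, -176.8, 76.1]
tcp_rot: [3.138, 0.002, 1.656]
ft_force: [0.3, -0.7, -1.3]
opening: 0.624
grip_force: 30.0
```

>>> carry_out --pt "0 0 -30 0 1" --pt "0 0 -30 0 1" --pt "0 0 -30 0 1" --pt "0 0 -20 0 1" --pt "20 0 0 0 1" --pt "30 -10 0 0 1" --pt "30 -15 0 0 1" --pt "30 -15 0 0 1" --pt "30 -15 0 0 1" --pt "30 -15 0 0 1" --pt "19 0 0 0 1" --pt "0 0 0 0 1"

```text
t: 16.35
eef_pos: [428.8, 7.4, 183.5]
tcp_rot: [-3.141, -0.0, 1.658]
ft_force: [-0.0, -0.5, -2.6]
opening: 0.625
grip_force: 30.0
```

>>> carry_out --pt "0 0 30 0 1" --pt "0 0 35 0 1" --pt "0 0 35 0 1" --pt "0 0 30 0 1" --pt "0 0 15 0 1" --pt "0 0 10 0 1" --pt "0 0 0 0 1"

```text
t: 17.05
eef_pos: [429.4, 5.5, 27.7]
tcp_rot: [-3.14, -0.0, 1.656]
ft_force: [-0.2, 0.3, -1.8]
opening: 0.629
grip_force: 30.0
```

>>> carry_out --pt "0 0 6 0 1" --pt "0 0 4 0 1" --pt "0 0 1 0 1" --pt "0 0 0 0 1"

```text
t: 17.45
eef_pos: [429.7, 5.9, 18.0]
tcp_rot: [3.141, 0.0, 1.656]
ft_force: [0.3, 0.7, -1.2]
opening: 0.629
grip_force: 30.0
```

>>> carry_out --pt "0 0 0 0 0.15" --pt "0 0 0 0 0.15" --pt "0 0 0 0 0" --pt "0 0 -20 0 0" --pt "0 0 -40 0 0" --pt "0 0 -40 0 0" --pt "0 0 -40 0 0" --pt "0 0 -40 0 0" --pt "0 0 -40 0 0" --pt "0 0 0 0 0"

```text
t: 18.45
eef_pos: [431.1, 5.8, 242.2]
tcp_rot: [3.133, 0.002, 1.656]
ft_force: [0.1, 0.9, -1.5]
opening: 1.0
grip_force: 0.0
```

```bash
python3 - <<'E'
from h import *
pose(); go(480,-175,300,92.7)
E
```

```text
18.45 [431.1   5.8 242.2] [1.7953e+02 1.0000e-01 9.4890e+01] [ 0.1  0.9 -1.5] 1.0 0.0
shift [-184.4   33.8  -57.2] turn 2.19
```

>>> carry_out --pt "-30 12 -30 2.2 0" --pt "-30 12 -30 0 0" --pt "-30 12 0 0 0" --pt "-30 12 0 0 0" --pt "-30 8 0 0 0" --pt "-23 0 0 0 0" --pt "0 0 0 0 0" --pt "0 0 0 0 0" --pt "0 0 0 0 0"

```text
t: 19.35
eef_pos: [494.5, -162.9, 297.5]
tcp_rot: [-3.141, -0.0, 1.618]
ft_force: [-0.6, 0.6, -0.5]
opening: 0.999
grip_force: 0.0
```

```bash
python3 - <<'E'
from h import *
pose()
I,K,R,t=cam("wrist"); np.savez("w7.npz",I=I,K=K,R=R,t=t)
cv2.imwrite("pics/w7.png",cv2.resize(I[85:265,200:440],None,fx=3.3,fy=3.3,interpolation=cv2.INTER_CUBIC)[:,:,::-1])
E
```

```text
19.35 [ 494.5 -162.9  297.5] [-1.7998e+02 -3.0000e-02  9.2710e+01] [-0.6  0.6 -0.5] 0.999 0.0
```

View pics/w7.png

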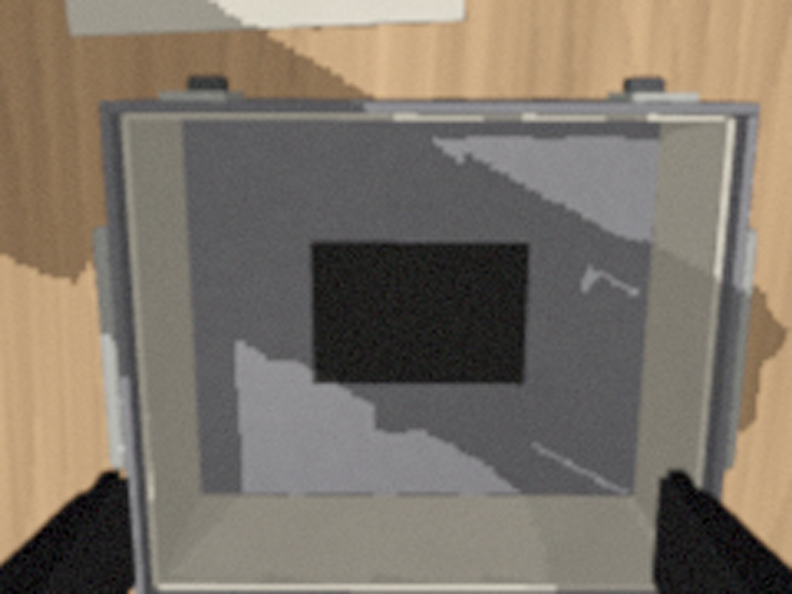

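The pad is clear: a black rectangle from crop (312,243) to (527,383), square with the tool. I'll measure it by mask.

```bash
python3 - <<'E'
from h import *
d=np.load("w7.npz"); I,K,R,t=[d[k] for k in "IKRt"]
m=np.zeros(I.shape[:2],bool); s=slice(145,215),slice(280,375); m[s]=I[s].max(2)<52
print(rect(m,8,K,R,t,400,9000))
J,*c=cam("top"); v=J.max(2); m=v<62; m[:150]=0; m[300:]=0; m[:,:200]=0; m[:,380:]=0
print(rect(m,15,*c,200,2500)); go(607.5,230,260)
E
```

```text
[(506.9, -184.6, 96.8, 63.0, 2.7, [327.0, 179.0])]
[(607.4, 262.8, 78.4, 52.2, -0.1, [261.0, 197.0])]
shift [387.  131.5  37.9]
```

>>> carry_out --pt "25 8 0 0 0" --pt "40 14 0 0 0" --pt "40 14 0 0 0" --pt "40 14 0 0 0" --pt "40 14 0 0 0" --pt "40 14 0 0 0" --pt "40 14 0 0 0" --pt "40 14 0 0 0" --pt "40 14 0 0 0" --pt "40 11 0 0 0" --pt "30 0 0 0 0"

```text
t: 20.55
eef_pos: [606.1, 260.0, 297.4]
tcp_rot: [3.142, -0.0, 1.619]
ft_force: [-0.0, 0.1, -0.0]
opening: 1.001
grip_force: 0.0
```

>>> carry_out --pt "0 0 30 6 0" --pt "0 0 40 0 0" --pt "0 0 40 0 0" --pt "0 0 30 0 0" --pt "0 0 0 0 0" --pt "0 0 0 0 0" --pt "0 0 0 0 0"

```text
t: 21.25
eef_pos: [606.9, 257.4, 160.0]
tcp_rot: [3.139, -0.001, 1.513]
ft_force: [0.5, -0.0, 1.0]
opening: 0.999
grip_force: 0.0
```

```bash
cat >> h.py <<'E'
def bank(z=15,thr=62,save=None):
    pose(); I,*c=cam("wrist"); v=cv2.GaussianBlur(I.max(2),(3,3),0); m=v<thr; m[235:]=0
    r=rect(m,z,*c,1500,40000); print(r)
    if save: cv2.imwrite(save,I[:,:,::-1])
    for b in r: go(b[0],b[1],150,90+b[4])
E
python3 - <<'E'
from h import *
bank(save="pics/w8.png")
E
```

```text
21.25 [606.9 257.4 160. ] [ 1.7983e+02 -7.0000e-02  8.6700e+01] [ 0.5 -0.   1. ] 0.999 0.0
[(431.2, 234.2, 94.0, 51.6, 7.5, [158.0, 216.0]), (607.8, 264.5, 89.1, 57.8, -3.3, [319.0, 181.0])]
shift [ -33.2 -174.1    9.4] turn -10.81
shift [ 7.2  0.5 10. ] turn -0.01
```

View pics/w8.png

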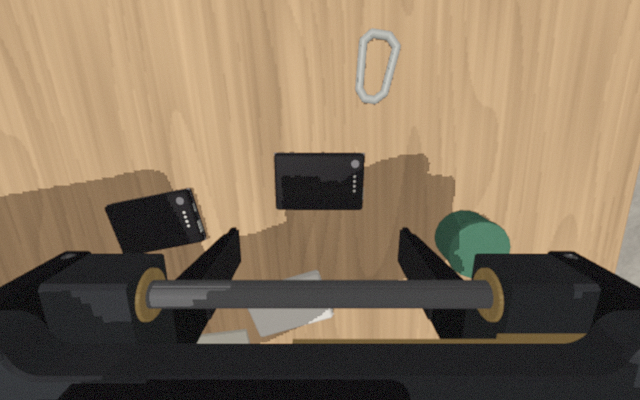

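Bank A is at columns 275–365, centred between the fingertips at 240 and 400. I'll lower to just above it and compare the edges.

>>> carry_out --pt "7 0.5 30 0 0" --pt "0 0 35 0 0" --pt "0 0 35 0 0" --pt "0 0 20 0 0" --pt "0 0 8 0 0" --pt "0 0 0 0 0" --pt "0 0 0 0 0"

```text
t: 22.0
eef_pos: [607.9, 264.2, 31.5]
tcp_rot: [3.139, -0.001, 1.513]
ft_force: [-0.6, 0.3, 0.3]
opening: 0.998
grip_force: 0.0
```

```bash
python3 - <<'E'
from h import *
pose(); I,*c=cam("wrist"); cv2.imwrite("pics/w9.png",cv2.resize(I[150:290,200:440],None,fx=3.3,fy=3.3,interpolation=cv2.INTER_CUBIC)[:,:,::-1])
s=env.state(); M=Ro.from_euler("xyz",s["tcp_rot"]).as_matrix()
print(proj([s["eef_pos"]+M@np.array([0,y,8.]) for y in(-47.5,47.5)],*c))
print(proj([s["eef_pos"]+M@np.array([x,y,s["eef_pos"][2]-15]) for y in(-46,46) for x in (-30,0,30)],*c))
E
```

```text
22.0 [607.9 264.2  31.5] [ 1.7987e+02 -5.0000e-02  8.6680e+01] [-0.6  0.3  0.3] 0.998 0.0
[[240.55308429 243.95142781]
 [397.86611094 243.99084423]]
[[249.23220691 280.52699571]
 [246.28037035 238.27365909]
 [243.06626257 192.2661059 ]
 [389.11749682 280.56069818]
 [392.1156287  238.31041774]
 [395.38013447 192.30634284]]
```

View pics/w9.png

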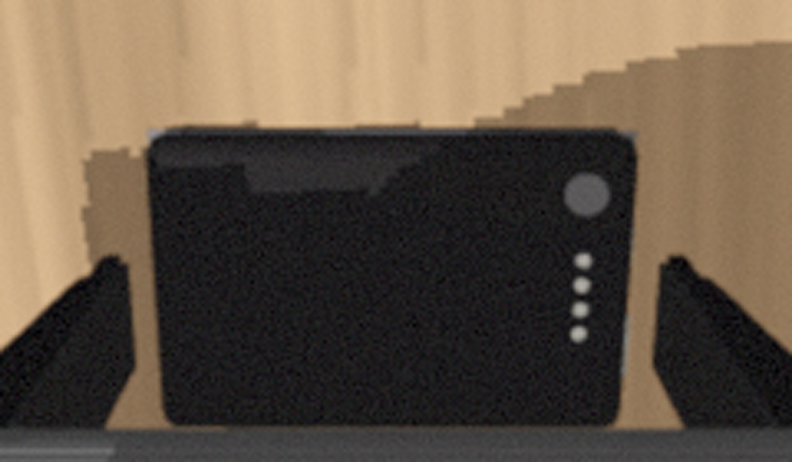

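Edges at the tip row: bank 158 and 628, tips 130 and 656, so both are centred at 393. I'll descend slowly.

>>> carry_out --pt "1 0 5 0 0" --pt "0 0 4 0 0" --pt "0 0 2 0 0" --pt "0 0 1 0 0" --pt "0 0 0 0 0"

```text
t: 22.55
eef_pos: [607.1, 264.8, 17.6]
tcp_rot: [-3.141, 0.0, 1.513]
ft_force: [-0.6, 0.6, 0.3]
opening: 0.999
grip_force: 0.0
```

>>> carry_out --pt "0 0 3 0 0" --pt "0 0 3 0 0" --pt "0 0 1 0 0" --pt "0 0 0 0 0"

```text
t: 22.95
eef_pos: [607.1, 264.8, 10.5]
tcp_rot: [-3.141, 0.0, 1.513]
ft_force: [0.5, -0.7, -0.5]
opening: 1.002
grip_force: 0.0
```

>>> carry_out --pt "0 0 0 0 1" --pt "0 0 0 0 1" --pt "0 0 0 0 1" --pt "0 0 -5 0 1" --pt "0 0 -15 0 1" --pt "0 0 -30 0 1" --pt "0 0 -30 0 1" --pt "0 0 -40 0 1" --pt "0 0 -40 -6 1" --pt "0 0 -30 0 1" --pt "0 0 0 0 1" --pt "0 0 0 0 1"

```text
t: 24.15
eef_pos: [606.9, 264.8, 201.9]
tcp_rot: [3.14, -0.0, 1.617]
ft_force: [0.1, 0.0, -2.4]
opening: 0.968
grip_force: 30.0
```

```bash
python3 - <<'E'
from h import *
pose(); go(506.9,-185.6,18.5,92.7)
E
```

```text
24.15 [606.9 264.8 201.9] [ 1.7992e+02 -3.0000e-02  9.2670e+01] [ 0.1  0.  -2.4] 0.968 30.0
shift [-445.4 -121.2  183. ] turn -0.03
```

>>> carry_out --pt "-25 -7 0 0 1" --pt "-40 -11 0 0 1" --pt "-40 -11 0 0 1" --pt "-40 -11 0 0 1" --pt "-40 -11 0 0 1" --pt "-40 -11 0 0 1" --pt "-40 -11 0 0 1" --pt "-40 -11 0 0 1" --pt "-40 -11 0 0 1" --pt "-40 -11 0 0 1" --pt "-40 -11 0 0 1" --pt "0 0 0 0 1"

```text
t: 25.35
eef_pos: [508.7, -168.8, 199.6]
tcp_rot: [-3.14, -0.0, 1.613]
ft_force: [0.2, 0.6, -1.9]
opening: 0.962
grip_force: 30.0
```

```bash
python3 - <<'E'
from h import *
pose(); go(506.9,-185,18.5,92.7)
E
```

```text
25.35 [ 508.7 -168.8  199.6] [-1.7988e+02 -2.0000e-02  9.2440e+01] [ 0.2  0.6 -1.9] 0.962 30.0
shift [-16.2  -2.1 181.1] turn -0.26
```

>>> carry_out --pt "-15 -2 20 -0.2 1" --pt "0 0 35 0 1" --pt "0 0 35 0 1" --pt "0 0 35 0 1" --pt "0 0 25 0 1" --pt "0 0 10 0 1" --pt "0 0 5 0 1" --pt "0 0 0 0 1" --pt "0 0 0 0 1"

```text
t: 26.25
eef_pos: [509.3, -180.3, 36.7]
tcp_rot: [3.14, 0.001, 1.621]
ft_force: [-0.6, -0.2, -0.9]
opening: 0.964
grip_force: 30.0
```

```bash
python3 - <<'E'
from h import *
pose(); go(506.9,-185,18.5,92.7)
E
```

```text
26.25 [ 509.3 -180.3   36.7] [1.7993e+02 3.0000e-02 9.2890e+01] [-0.6 -0.2 -0.9] 0.964 30.0
shift [-4.6 -2.7 18.2] turn 0.19
```

>>> carry_out --pt "-4.6 -2.7 0 0.2 1" --pt "0 0 5 0 1" --pt "0 0 5 0 1" --pt "0 0 4 0 1" --pt "0 0 1.5 0 1" --pt "0 0 0 0 1" --pt "0 0 0 0 1"

```text
t: 26.95
eef_pos: [506.4, -184.9, 20.2]
tcp_rot: [-3.142, -0.0, 1.618]
ft_force: [-0.9, -0.5, -1.9]
opening: 0.963
grip_force: 30.0
```

>>> carry_out --pt "0 0 1 0 1" --pt "0 0 0.5 0 1" --pt "0 0 0 0 1"

```text
t: 27.25
eef_pos: [506.4, -184.9, 18.8]
tcp_rot: [3.141, -0.0, 1.618]
ft_force: [0.7, -0.5, -1.8]
opening: 0.967
grip_force: 30.0
```

>>> carry_out --pt "0 0 0.5 0 1" --pt "0 0 0.5 0 1" --pt "0 0 0 0 1"

```text
t: 27.55
eef_pos: [506.5, -184.9, 18.7]
tcp_rot: [3.141, 0.0, 1.618]
ft_force: [-2.6, 1.3, 12.2]
opening: 0.964
grip_force: 30.0
```

It is on the pad, so I'll release and rise.

>>> carry_out --pt "0 0 -0.8 0 1" --pt "0 0 0 0 0" --pt "0 0 0 0 0" --pt "0 0 0 0 0" --pt "0 0 -3 0 0" --pt "0 0 -5 0 0" --pt "0 0 -10 0 0" --pt "0 0 -20 0 0" --pt "0 0 0 0 0"

```text
t: 28.45
eef_pos: [507.4, -185.4, 59.0]
tcp_rot: [3.138, 0.002, 1.618]
ft_force: [0.1, -0.0, 0.0]
opening: 1.0
grip_force: 0.0
```

>>> carry_out --pt "0 0 -30 0 0" --pt "0 0 -40 0 0" --pt "0 0 -40 0 0" --pt "0 0 -40 0 0" --pt "0 0 -40 0 0" --pt "0 0 -20 0 0" --pt "20 0 0 0 0" --pt "0 0 0 0 0" --pt "0 0 0 0 0"

```text
t: 29.35
eef_pos: [505.3, -164.9, 266.4]
tcp_rot: [-3.141, -0.0, 1.618]
ft_force: [-0.4, -0.1, 0.2]
opening: 0.997
grip_force: 0.0
```

```bash
python3 - <<'E'
from h import *
bank(z=23,save="pics/w10.png"); go(431.2,231,150,97.7)
E
```

```text
29.35 [ 505.3 -164.9  266.4] [-179.99   -0.     92.73] [-0.4 -0.1  0.2] 0.997 0.0
[(506.7, -182.1, 94.0, 63.9, 2.7, [320.0, 182.0])]
shift [-17.    0.6 116.2] turn 0.0
shift [399.2 -55.4 116.3] turn -5.0
```

View pics/w10.png

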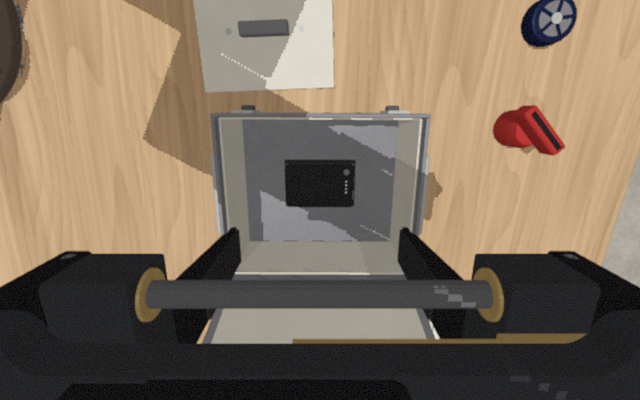

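The bank lies flat and centred on the pad at image (320,182). The picture allowance is used up (I'm one over it), so from here I'll go on numbers alone. Next is bank B.

>>> carry_out --pt "25 -4 0 0 0" --pt "40 -6 0 0 0" --pt "40 -6 0 0 0" --pt "40 -6 0 0 0" --pt "40 -6 0 0 0" --pt "40 -6 0 0 0" --pt "40 -6 0 0 0" --pt "40 -6 0 0 0" --pt "40 -6 0 0 0" --pt "40 -5 0 0 0" --pt "14 0 0 -5 0" --pt "0 0 0 0 0"

```text
t: 30.6
eef_pos: [429.8, 232.1, 266.0]
tcp_rot: [-3.141, 0.0, 1.709]
ft_force: [1.1, -0.8, -0.7]
opening: 1.0
grip_force: 0.0
```

>>> carry_out --pt "0 0 30 0 0" --pt "0 0 40 0 0" --pt "0 0 30 0 0" --pt "0 0 0 0 0" --pt "0 0 0 0 0"

```text
t: 31.1
eef_pos: [430.4, 230.2, 167.0]
tcp_rot: [-3.141, 0.0, 1.703]
ft_force: [0.6, -0.4, -0.5]
opening: 1.002
grip_force: 0.0
```

```bash
python3 - <<'E'
from h import *
bank(thr=62); bank(thr=50)
E
```

```text
31.1 [430.4 230.2 167. ] [-1.7996e+02  1.0000e-02  9.7570e+01] [ 0.6 -0.4 -0.5] 1.002 0.0
[(429.4, 230.0, 89.1, 58.6, 8.5, [318.0, 186.0])]
shift [-0.3 -1.4 17.7] turn -0.91
31.15 [430.7 230.5 167.7] [ 1.7994e+02 -1.0000e-02  9.7590e+01] [-0.4 -0.3  0.2] 0.999 0.0
[(429.2, 230.2, 88.2, 57.6, 7.6, [317.0, 187.0])]
shift [-0.3 -1.7 18. ] turn 0.01
```

>>> carry_out --pt "0 -1.5 30 -0.4 0" --pt "0 0 35 0 0" --pt "0 0 35 0 0" --pt "0 0 20 0 0" --pt "0 0 14 0 0" --pt "0 0 0 0 0" --pt "0 0 0 0 0"

```text
t: 31.9
eef_pos: [429.1, 230.9, 33.7]
tcp_rot: [3.14, -0.0, 1.712]
ft_force: [-0.2, 0.7, 0.1]
opening: 0.999
grip_force: 0.0
```

```bash
python3 - <<'E'
from h import *
pose(); I,*c=cam("wrist"); v=I.max(2).astype(int)
for r in (200,210,220,228,236,244,252,260):
    L=np.where(v[r]>70)[0]; runs=np.split(L,np.where(np.diff(L)>3)[0]+1)
    print(r,[(a[0],a[-1]) for a in runs if len(a)>2 and 180<a[0]<460])
cl=v[:,300]; print("col300 dark rows",[ (a[0],a[-1]) for a in np.split(np.where(cl<60)[0],np.where(np.diff(np.where(cl<60)[0])>3)[0]+1)])
cl=v[:,270]; print("col270",[ (a[0],a[-1]) for a in np.split(np.where(cl<60)[0],np.where(np.diff(np.where(cl<60)[0])>3)[0]+1)])
cl=v[:,365]; print("col365",[ (a[0],a[-1]) for a in np.split(np.where(cl<60)[0],np.where(np.diff(np.where(cl<60)[0])>3)[0]+1)])
E
```

```text
31.9 [429.1 230.9  33.7] [ 1.7991e+02 -2.0000e-02  9.8070e+01] [-0.2  0.7  0.1] 0.999 0.0
200 [(np.int64(392), np.int64(639))]
210 [(np.int64(371), np.int64(383)), (np.int64(392), np.int64(639))]
220 [(np.int64(391), np.int64(639))]
228 [(np.int64(236), np.int64(247)), (np.int64(374), np.int64(377)), (np.int64(390), np.int64(402)), (np.int64(408), np.int64(639))]
236 [(np.int64(239), np.int64(248)), (np.int64(374), np.int64(377)), (np.int64(390), np.int64(399)), (np.int64(417), np.int64(639))]
244 [(np.int64(240), np.int64(248)), (np.int64(373), np.int64(377)), (np.int64(389), np.int64(398)), (np.int64(426), np.int64(639))]
252 [(np.int64(240), np.int64(249)), (np.int64(373), np.int64(377)), (np.int64(389), np.int64(398)), (np.int64(434), np.int64(549))]
260 [(np.int64(241), np.int64(249)), (np.int64(388), np.int64(397)), (np.int64(443), np.int64(474))]
col300 dark rows [(np.int64(192), np.int64(279)), (np.int64(344), np.int64(399))]
col270 [(np.int64(192), np.int64(280)), (np.int64(344), np.int64(399))]
col365 [(np.int64(191), np.int64(280)), (np.int64(344), np.int64(399))]
```

>>> carry_out --pt "0 -0.3 5 0 0" --pt "0 0 5 0 0" --pt "0 0 4 0 0" --pt "0 0 1 0 0" --pt "0 0 0 0 0"

```text
t: 32.45
eef_pos: [428.0, 230.7, 17.4]
tcp_rot: [-3.141, 0.0, 1.712]
ft_force: [0.1, 0.0, -0.2]
opening: 1.003
grip_force: 0.0
```

>>> carry_out --pt "0 0 3 0 0" --pt "0 0 3 0 0" --pt "0 0 1.5 0 0" --pt "0 0 0 0 0"

```text
t: 32.85
eef_pos: [428.0, 230.7, 9.8]
tcp_rot: [-3.141, 0.0, 1.712]
ft_force: [0.6, -0.1, 0.4]
opening: 1.001
grip_force: 0.0
```

>>> carry_out --pt "0 0 0 0 1" --pt "0 0 0 0 1" --pt "0 0 0 0 1" --pt "0 0 -5 0 1" --pt "0 0 -15 0 1" --pt "0 0 -30 0 1" --pt "0 0 -30 0 1" --pt "0 0 -40 0 1" --pt "0 0 -40 5.4 1" --pt "0 0 -30 0 1" --pt "0 0 0 0 1" --pt "0 0 0 0 1"

```text
t: 34.05
eef_pos: [427.8, 230.6, 200.4]
tcp_rot: [3.141, -0.0, 1.618]
ft_force: [-1.0, -0.4, -1.5]
opening: 0.962
grip_force: 30.0
```

```bash
python3 - <<'E'
from h import *
pose(); go(506.6,-184.7,33,92.7)
E
```

```text
34.05 [427.8 230.6 200.4] [ 1.7994e+02 -2.0000e-02  9.2700e+01] [-1.  -0.4 -1.5] 0.962 30.0
shift [-418.6   59.   167.3] turn -0.0
```

>>> carry_out --pt "-25 4 0 0 1" --pt "-40 6 0 0 1" --pt "-40 6 0 0 1" --pt "-40 6 0 0 1" --pt "-40 6 0 0 1" --pt "-40 6 0 0 1" --pt "-40 6 0 0 1" --pt "-40 6 0 0 1" --pt "-40 6 0 0 1" --pt "-40 5 0 0 1" --pt "-30 2 0 0 1" --pt "0 0 0 0 1"

```text
t: 35.25
eef_pos: [506.2, -184.1, 198.1]
tcp_rot: [-3.139, -0.001, 1.615]
ft_force: [0.4, 1.1, -1.9]
opening: 0.966
grip_force: 30.0
```

```bash
python3 - <<'E'
from h import *
pose(); go(506.6,-184.7,33,92.7)
E
```

```text
35.25 [ 506.2 -184.1  198.1] [-1.7987e+02 -5.0000e-02  9.2510e+01] [ 0.4  1.1 -1.9] 0.966 30.0
shift [ -0.8   0.8 165.1] turn -0.19
```

>>> carry_out --pt "0 0 20 0 1" --pt "0 0 30 0 1" --pt "0 0 35 0 1" --pt "0 0 30 0 1" --pt "0 0 20 0 1" --pt "0 0 10 0 1" --pt "0 0 5 0 1" --pt "0 0 0 0 1" --pt "0 0 0 0 1"

```text
t: 36.15
eef_pos: [506.7, -181.1, 50.7]
tcp_rot: [3.141, 0.0, 1.618]
ft_force: [0.2, 0.5, -1.7]
opening: 0.964
grip_force: 30.0
```

```bash
python3 - <<'E'
from h import *
pose(); go(506.6,-184.7,33,92.7)
E
```

```text
36.15 [ 506.7 -181.1   50.7] [1.7995e+02 2.0000e-02 9.2690e+01] [ 0.2  0.5 -1.7] 0.964 30.0
shift [-3.6 -0.3 17.7] turn -0.01
```

>>> carry_out --pt "-3.6 -0.3 0 0 1" --pt "0 0 5 0 1" --pt "0 0 5 0 1" --pt "0 0 4 0 1" --pt "0 0 1 0 1" --pt "0 0 0.5 0 1" --pt "0 0 0 0 1"

```text
t: 36.85
eef_pos: [506.3, -184.7, 34.5]
tcp_rot: [-3.142, -0.0, 1.618]
ft_force: [-0.4, -1.3, -0.3]
opening: 0.966
grip_force: 30.0
```

>>> carry_out --pt "0 0 0.6 0 1" --pt "0 0 0.6 0 1" --pt "0 0 0 0 1"

```text
t: 37.15
eef_pos: [506.3, -184.7, 33.4]
tcp_rot: [3.142, -0.0, 1.618]
ft_force: [0.8, 0.4, -0.9]
opening: 0.966
grip_force: 30.0
```

>>> carry_out --pt "0 0 0.5 0 1" --pt "0 0 0.4 0 1" --pt "0 0 0 0 1"

```text
t: 37.45
eef_pos: [506.4, -184.7, 33.0]
tcp_rot: [3.141, 0.0, 1.618]
ft_force: [-1.8, 1.4, 7.3]
opening: 0.969
grip_force: 30.0
```

Contact is soft at 7 N. I'll release, rise and check.

>>> carry_out --pt "0 0 -0.4 0 1" --pt "0 0 0 0 0" --pt "0 0 0 0 0" --pt "0 0 0 0 0" --pt "0 0 -3 0 0" --pt "0 0 -5 0 0" --pt "0 0 -10 0 0" --pt "0 0 -20 0 0" --pt "0 0 -30 0 0" --pt "0 0 -30 0 0" --pt "0 0 0 0 0"

```text
t: 38.55
eef_pos: [507.7, -185.3, 135.1]
tcp_rot: [3.136, 0.003, 1.618]
ft_force: [0.0, 0.2, 0.2]
opening: 1.0
grip_force: 0.0
```

>>> carry_out --pt "0 0 -30 0 0" --pt "10 0 -40 0 0" --pt "10 0 -30 0 0" --pt "0 0 0 0 0" --pt "0 0 0 0 0"

```text
t: 39.05
eef_pos: [505.2, -164.5, 231.1]
tcp_rot: [3.141, 0.0, 1.618]
ft_force: [1.0, -1.1, -0.0]
opening: 0.999
grip_force: 0.0
```

```bash
python3 - <<'E'
from h import *
bank(z=38,thr=52); 
# dark objects left on the counter (another bank hidden?) from top
for n in("top",):
    J,*c=cam(n); m=J.max(2)<62; m[:80]=0; m[350:]=0; m[:,:180]=0
    print(rect(m,15,*c,150,4000))
# cover: bright low-saturation blob
m=((J.max(2).astype(int)-J.min(2)<45)&(J.max(2)>120)).astype(np.uint8); m[:150]=0;m[300:]=0;m[:,:290]=0;m[:,460:]=0
print("white",rect(m,6,*c,300,9000))
E
```

```text
39.05 [ 505.2 -164.5  231.1] [1.7995e+02 2.0000e-02 9.2710e+01] [ 1.  -1.1 -0. ] 0.999 0.0
[(506.0, -181.5, 90.2, 66.9, 2.7, [319.0, 191.0])]
shift [-16.9   0.3  80.3] turn -0.01
[(438.2, -103.0, 106.4, 20.2, 2.2, [403.0, 262.0])]
white [(466.8, 9.7, 146.4, 97.4, -83.9, [356.0, 248.0]), (563.8, 119.4, 94.6, 64.1, 15.3, [317.0, 214.0])]
```

>>> carry_out --pt "25 -7 -15 0 0" --pt "40 -15 -10 0 0" --pt "40 -15 0 0 0" --pt "40 -15 0 0 0" --pt "40 -14 0 0 0" --pt "5 -2 0 -2.2 0" --pt "0 0 0 0 0" --pt "0 0 0 0 0"

```text
t: 39.95
eef_pos: [429.0, 21.2, 255.4]
tcp_rot: [-3.141, -0.0, 1.655]
ft_force: [-0.7, -0.5, -0.3]
opening: 0.999
grip_force: 0.0
```

```bash
cat >> h.py <<'E'
def cover(zb,show=True):
    "cover by its rib: dark-grey blob inside the off-white board; zb = board underside z"
    pose(); I,*c=cam("wrist"); v=I.max(2).astype(int); s=v-I.min(2)
    w=((s<40)&(v>110)); w[250:]=0
    cs=cv2.findContours(w.astype(np.uint8),cv2.RETR_EXTERNAL,cv2.CHAIN_APPROX_NONE)[0]
    b=max(cs,key=cv2.contourArea); f=np.zeros(w.shape,np.uint8); cv2.drawContours(f,[cv2.convexHull(b)],-1,1,-1)
    print("board",rect(f,zb+6,*c,2000,90000))
    r=(cv2.erode(f,np.ones((15,15)))>0)&(v<95)&(s<25)
    R=rect(r,zb+20,*c,150,6000); print("rib",R)
    for x in R: go(x[0],x[1],zb+17,90+x[4])
E
python3 - <<'E'
from h import *
cover(0)
E
```

```text
39.95 [429.   21.2 255.4] [-179.96   -0.     94.84] [-0.7 -0.5 -0.3] 0.999 0.0
board [(429.5, 5.7, 170.7, 140.3, 4.9, [319.0, 178.0])]
rib [(429.3, 7.1, 57.4, 15.0, 4.9, [319.0, 183.0])]
shift [-13.9  -0.7 238.4] turn -0.1
```

>>> carry_out --pt "-14 -0.7 30 0 0.15" --pt "0 0 40 0 0.15" --pt "0 0 40 0 0.15" --pt "0 0 40 0 0.15" --pt "0 0 40 0 0.15" --pt "0 0 20 0 0.15" --pt "0 0 10 0 0.15" --pt "0 0 5 0 0.15" --pt "0 0 0 0 0.15" --pt "0 0 0 0 0.15"

```text
t: 41.0
eef_pos: [429.5, 7.7, 31.6]
tcp_rot: [3.14, 0.0, 1.656]
ft_force: [0.3, -0.3, -0.4]
opening: 0.852
grip_force: 0.0
```

```bash
python3 - <<'E'
from h import *
pose(); go(429.4,6.3,17)
E
```

```text
41.0 [429.5   7.7  31.6] [1.7992e+02 1.0000e-02 9.4870e+01] [ 0.3 -0.3 -0.4] 0.852 0.0
shift [-1.3 -0.3 14.6]
```

>>> carry_out --pt "-1.3 0 8 0 0.15" --pt "0 0 5 0 0.15" --pt "0 0 1 0 0.15" --pt "0 0 0 0 1" --pt "0 0 0 0 1" --pt "0 0 0 0 1" --pt "0 0 0 0 1" --pt "0 0 -10 0 1" --pt "0 0 -20 0 1" --pt "0 0 -35 0 1" --pt "0 0 -35 0 1" --pt "0 0 -35 0 1"

```text
t: 42.2
eef_pos: [428.6, 6.7, 153.9]
tcp_rot: [-3.141, -0.0, 1.656]
ft_force: [0.9, -0.1, -2.5]
opening: 0.629
grip_force: 30.0
```

>>> carry_out --pt "0 0 -35 2.2 1" --pt "0 0 -20 0 1" --pt "0 0 0 0 1" --pt "0 0 0 0 1"

```text
t: 42.6
eef_pos: [428.7, 6.7, 207.0]
tcp_rot: [3.141, 0.0, 1.618]
ft_force: [-0.0, -0.3, -1.7]
opening: 0.626
grip_force: 30.0
```

```bash
python3 - <<'E'
from h import *
pose(); go(506.7,-184.7,60,92.7)
E
```

```text
42.6 [428.7   6.7 207. ] [179.97   0.    92.69] [-0.  -0.3 -1.7] 0.626 30.0
shift [-194.8   68.9  147. ] turn -0.01
```

>>> carry_out --pt "-20 8 0 0 1" --pt "-35 14 0 0 1" --pt "-35 14 0 0 1" --pt "-35 14 0 0 1" --pt "-35 14 0 0 1" --pt "-30 5 0 0 1" --pt "0 0 0 0 1" --pt "0 0 30 0 1" --pt "0 0 30 0 1" --pt "0 0 30 0 1" --pt "0 0 20 0 1" --pt "0 0 0 0 1"

```text
t: 43.8
eef_pos: [505.1, -178.6, 93.6]
tcp_rot: [-3.136, -0.003, 1.618]
ft_force: [0.0, -0.5, -1.1]
opening: 0.629
grip_force: 30.0
```

```bash
python3 - <<'E'
from h import *
pose(); go(506.7,-184.7,55,92.7)
E
```

```text
43.8 [ 505.1 -178.6   93.6] [-179.66   -0.2    92.7 ] [ 0.  -0.5 -1.1] 0.629 30.0
shift [-6.3  1.6 38.6] turn -0.0
```

>>> carry_out --pt "-5 1 10 0 1" --pt "0 0 10 0 1" --pt "0 0 10 0 1" --pt "0 0 4 0 1" --pt "0 0 0 0 1" --pt "0 0 0 0 1"

```text
t: 44.4
eef_pos: [508.3, -185.0, 63.1]
tcp_rot: [3.141, 0.0, 1.618]
ft_force: [0.4, -1.0, -1.8]
opening: 0.629
grip_force: 30.0
```

```bash
python3 - <<'E'
from h import *
pose(); go(506.7,-184.7,55,92.7)
E
```

```text
44.4 [ 508.3 -185.    63.1] [179.99   0.    92.68] [ 0.4 -1.  -1.8] 0.629 30.0
shift [ 0.3 -1.6  8.1] turn -0.02
```

>>> carry_out --pt "0 -1.5 3 0 1" --pt "0 0 2 0 1" --pt "0 0 1 0 1" --pt "0 0 0.5 0 1" --pt "0 0 0 0 1"

```text
t: 44.9
eef_pos: [506.7, -185.0, 56.4]
tcp_rot: [3.142, -0.0, 1.618]
ft_force: [-1.0, -0.1, -1.3]
opening: 0.631
grip_force: 30.0
```

>>> carry_out --pt "0 0 0.7 0 1" --pt "0 0 0.7 0 1" --pt "0 0 0 0 1"

```text
t: 45.2
eef_pos: [506.8, -185.0, 55.0]
tcp_rot: [3.141, -0.0, 1.618]
ft_force: [-1.0, 0.2, -0.1]
opening: 0.632
grip_force: 30.0
```

>>> carry_out --pt "0 0 0.5 0 1" --pt "0 0 0.5 0 1" --pt "0 0 0 0 1"

```text
t: 45.5
eef_pos: [506.8, -185.0, 55.0]
tcp_rot: [3.141, 0.0, 1.618]
ft_force: [-2.4, 0.4, 13.5]
opening: 0.626
grip_force: 30.0
```

>>> carry_out --pt "0 0 -0.8 0 1" --pt "0 0 0 0 0.2" --pt "0 0 0 0 0.2" --pt "0 0 0 0 0.2" --pt "0 0 -5 0 0.2" --pt "0 0 -15 0 0.2" --pt "0 0 -30 0 0.2" --pt "0 0 -40 0 0" --pt "0 0 -40 0 0" --pt "10 0 -40 0 0" --pt "10 0 -20 0 0" --pt "0 0 0 0 0"

```text
t: 46.7
eef_pos: [506.5, -164.6, 248.0]
tcp_rot: [3.137, 0.002, 1.618]
ft_force: [-0.2, -0.5, 0.6]
opening: 0.997
grip_force: 0.0
```

```bash
python3 - <<'E'
from h import *
env.state(); cover(38)
E
```

```text
46.7 [ 506.5 -164.6  248. ] [1.7972e+02 1.3000e-01 9.2730e+01] [-0.2 -0.5  0.6] 0.997 0.0
board [(513.2, -173.5, 264.8, 174.3, 2.7, [324.0, 177.0])]
rib [(506.5, -184.6, 58.5, 16.1, 2.7, [317.0, 195.0]), (592.7, -187.6, 103.6, 8.8, -87.3, [389.0, 198.0]), (628.4, -159.8, 134.3, 4.4, -87.5, [422.0, 177.0]), (505.9, -171.5, 180.3, 146.0, 2.7, [292.0, 150.0])]
shift [-19.6  -0.9 191.1] turn 0.03
shift [-26.7  85.1 191.3] turn 90.03
shift [ -0.6 122.1 191.3] turn 90.23
shift [ -6.5  -0.8 191. ] turn 0.03
```

The rib is at (506.5,-184.6) with yaw 2.7°, which matches the pad. Next I'll shut the lid, going over and behind the bar with closed fingers.

>>> carry_out --pt "0 0 -30 0 1" --pt "0 0 -40 0 1" --pt "0 0 -40 0 1" --pt "0 0 -40 0 1" --pt "-25 0 -10 0 1" --pt "-40 0 0 0 1" --pt "-40 0 0 0 1" --pt "-40 0 0 0 1" --pt "-40 0 0 0 1" --pt "-32 0 0 0 1" --pt "0 0 0 0 1" --pt "0 0 0 0 1"

```text
t: 47.95
eef_pos: [515.6, -382.6, 402.6]
tcp_rot: [-3.14, -0.002, 1.616]
ft_force: [-0.0, -0.2, -0.7]
opening: 0.047
grip_force: 0.0
```

```bash
python3 - <<'E'
from h import *
pose(); go(514,-378,320,92.7)
E
```

```text
47.95 [ 515.6 -382.6  402.6] [-1.7988e+02 -1.4000e-01  9.2610e+01] [-0.  -0.2 -0.7] 0.047 0.0
shift [ 4.5 -1.3 82.7] turn -0.09
```

>>> carry_out --pt "0 0 25 0 1" --pt "0 0 30 0 1" --pt "0 0 20 0 1" --pt "0 0 9 0 1" --pt "0 0 0 0 1" --pt "15 0 0 0 1" --pt "15 0 0 0 1" --pt "15 0 0 0 1" --pt "0 0 0 0 1"

```text
t: 48.85
eef_pos: [514.0, -334.8, 322.1]
tcp_rot: [3.14, 0.001, 1.619]
ft_force: [0.3, -0.8, 0.4]
opening: 0.005
grip_force: 0.0
```

```bash
python3 - <<'E'
from h import *
pose(); J,*c=cam("top"); print(proj([[506.5,-184.6,58]],*c))
m=np.zeros(J.shape[:2],np.uint8); s=slice(215,265),slice(415,470); m[s]=J[s].max(2)<100
print(rect(m,58,*c,40,1500))
E
```

```text
48.85 [ 514.  -334.8  322.1] [1.7991e+02 6.0000e-02 9.2780e+01] [ 0.3 -0.8  0.4] 0.005 0.0
[[438.63397075 235.08992138]]
[(505.6, -185.2, 58.3, 19.2, 3.0, [438.0, 236.0]), (495.1, -253.0, 122.3, 15.1, -2.1, [467.0, 239.0])]
```

>>> carry_out --pt "15 0 0 0 1" --pt "15 0 0 0 1" --pt "15 0 0 0 1" --pt "15 0 1 0 1" --pt "15 0 1 0 1" --pt "15 0 2 0 1" --pt "15 0 3 0 1" --pt "0 0 0 0 1"

```text
t: 49.7
eef_pos: [508.6, -229.7, 313.3]
tcp_rot: [-3.14, -0.002, 1.619]
ft_force: [-0.6, -0.3, -0.4]
opening: 0.002
grip_force: 0.0
```

```bash
python3 - <<'E'
from h import *
pose(); J,*c=cam("top"); v=J.max(2).astype(int)
# lid bar in top view: light-grey columns along a row beside the gripper
for X in (475,550):
  for y in (-230,-215,-200):
    print(X,y,proj([[X,y,320]],*c).round(0).tolist(),end=" ")
r=int(proj([[475,-210,320]],*c)[0,1]); print(r,[(i,v[r,i],int(v[r,i]-J[r,i].min())) for i in range(425,520,3)])
E
```

```text
49.7 [ 508.6 -229.7  313.3] [-1.7994e+02 -1.0000e-01  9.2770e+01] [-0.6 -0.3 -0.4] 0.002 0.0
475 -230 [[509.0, 255.0]] 475 -215 [[500.0, 255.0]] 475 -200 [[492.0, 255.0]] 550 -230 [[507.0, 214.0]] 550 -215 [[499.0, 214.0]] 550 -200 [[491.0, 214.0]] 255 [(425, np.int64(111), 11), (428, np.int64(109), 9), (431, np.int64(109), 10), (434, np.int64(109), 11), (437, np.int64(108), 11), (440, np.int64(107), 10), (443, np.int64(108), 10), (446, np.int64(109), 11), (449, np.int64(109), 10), (452, np.int64(109), 11), (455, np.int64(108), 11), (458, np.int64(108), 10), (461, np.int64(109), 11), (464, np.int64(107), 10), (467, np.int64(79), 5), (470, np.int64(83), 8), (473, np.int64(84), 9), (476, np.int64(82), 8), (479, np.int64(82), 8), (482, np.int64(88), 9), (485, np.int64(59), 3), (488, np.int64(83), 9), (491, np.int64(83), 8), (494, np.int64(78), 6), (497, np.int64(74), 3), (500, np.int64(88), 3), (503, np.int64(114), 31), (506, np.int64(149), 60), (509, np.int64(148), 60), (512, np.int64(130), 52), (515, np.int64(57), 13), (518, np.int64(70), 19)]
```

```bash
python3 -c "
import numpy as np
th=np.linspace(1.266,0.65,11);u=220*np.cos(th);z=220*np.sin(th)
for a,b,c in zip(th[1:],np.diff(u),np.diff(z)):print(round(a,2),b.round(1),-c.round(1))"
```

```text
1.2 12.8 4.5
1.14 12.5 5.2
1.08 12.1 6.0
1.02 11.8 6.7
0.96 11.3 7.4
0.9 10.8 8.1
0.83 10.3 8.8
0.77 9.8 9.4
0.71 9.2 10.0
0.65 8.5 10.5
```

>>> carry_out --pt "13.2 0 4.9 0 1" --pt "12.8 0 5.6 0 1" --pt "12.4 0 6.3 0 1" --pt "12 0 7 0 1" --pt "11.6 0 7.7 0 1" --pt "11 0 8.3 0 1" --pt "0 0 0 0 1"

```text
t: 50.45
eef_pos: [504.9, -157.3, 272.7]
tcp_rot: [-3.139, -0.002, 1.619]
ft_force: [0.6, 0.6, 0.5]
opening: 0.005
grip_force: 0.0
```

>>> carry_out --pt "-8 0 0 0 1" --pt "0 0 -25 0 1" --pt "0 0 -30 0 1" --pt "12 0 0 0 1" --pt "14 0 0 0 1" --pt "0 0 8 0 1" --pt "0 0 0 0 1" --pt "0 0 0 0 1"

```text
t: 51.25
eef_pos: [504.5, -141.1, 320.1]
tcp_rot: [-3.14, -0.001, 1.618]
ft_force: [0.6, -0.2, -0.4]
opening: 0.007
grip_force: 0.0
```

```bash
python3 - <<'E'
from h import *
pose(); I,*c=cam("wrist"); v=I.max(2).astype(int)
for X in (480,500,520): print(proj([[X,-141,289]],*c).round(0).tolist())
# grey bar edges down a few columns beside the fingers
for col in (275,290,350,365):
    cv=v[100:300,col]; e=np.where(np.abs(np.diff(cv))>14)[0]+100; print(col,e.tolist(),cv[::12].tolist())
E
```

```text
51.25 [ 504.5 -141.1  320.1] [-1.7991e+02 -4.0000e-02  9.2700e+01] [ 0.6 -0.2 -0.4] 0.007 0.0
[[283.0, 228.0]]
[[313.0, 229.0]]
[[342.0, 231.0]]
275 [101, 102, 128, 129, 136, 138, 148, 149, 214, 215, 232, 252, 253, 260, 264] [184, 128, 132, 87, 90, 148, 149, 149, 146, 146, 119, 102, 82, 26, 35, 29, 33]
290 [108, 109, 128, 129, 136, 148, 149, 194, 214, 215, 252, 253, 254, 270, 271, 289] [195, 136, 135, 85, 88, 149, 148, 147, 117, 147, 117, 100, 82, 27, 32, 31, 36]
350 [128, 129, 133, 134, 136, 138, 139, 148, 149, 194, 199, 214, 215, 252, 253] [180, 177, 174, 137, 85, 153, 145, 147, 115, 148, 118, 99, 84, 34, 33, 29, 50]
365 [128, 129, 133, 134, 145, 146, 148, 149, 215, 252, 253] [179, 180, 173, 135, 83, 147, 146, 146, 147, 148, 117, 102, 83, 34, 37, 31, 35]
```

```bash
python3 -c "
import numpy as np
th=np.linspace(0.87,0.0,17);y=-279.5+220*np.cos(th);z=126+220*np.sin(th)
print(y[0],z[0])
for a,b,c in zip(th[1:],np.diff(y),np.diff(z)):print(round(a,2),b.round(1),-c.round(1))"
```

```text
-137.63815960719973 294.15236614561115
0.82 8.9 8.0
0.76 8.5 8.4
0.71 8.0 8.9
0.65 7.5 9.3
0.6 7.0 9.7
0.54 6.5 10.1
0.49 5.9 10.4
0.44 5.3 10.7
0.38 4.7 11.0
0.33 4.1 11.2
0.27 3.5 11.4
0.22 2.9 11.6
0.16 2.3 11.7
0.11 1.6 11.9
0.05 1.0 11.9
0.0 0.3 12.0
```

>>> carry_out --pt "3.5 0 8 0 1" --pt "0 0 8 0 1" --pt "0 0 6 0 1" --pt "0 0 0 0 1"

```text
t: 51.7
eef_pos: [504.2, -137.5, 297.9]
tcp_rot: [-3.14, -0.001, 1.618]
ft_force: [-0.3, -0.8, 1.4]
opening: 0.009
grip_force: 0.0
```

>>> carry_out --pt "9 0 11 0 1" --pt "8.5 0 8.4 0 1" --pt "8 0 8.9 0 1" --pt "7.5 0 9.3 0 1" --pt "7 0 9.7 0 1" --pt "0 0 0 0 1"

```text
t: 52.3
eef_pos: [502.3, -96.5, 251.0]
tcp_rot: [-3.141, -0.001, 1.619]
ft_force: [0.0, -0.3, 0.5]
opening: 0.005
grip_force: 0.0
```

>>> carry_out --pt "6.5 0 10.1 0 1" --pt "5.9 0 10.4 0 1" --pt "5.3 0 10.7 0 1" --pt "4.7 0 11 0 1" --pt "4.1 0 11.2 0 1" --pt "3.5 0 11.4 0 1" --pt "2.9 0 11.6 0 1"

```text
t: 53.0
eef_pos: [500.9, -64.5, 174.2]
tcp_rot: [-3.141, -0.0, 1.618]
ft_force: [-0.0, 1.2, 2.0]
opening: 0.003
grip_force: 0.7
```

>>> carry_out --pt "2.3 0 11.7 0 1" --pt "1.6 0 11.9 0 1" --pt "1 0 8 0 1" --pt "0 0 6 0 1" --pt "0 0 0 0 1"

```text
t: 53.5
eef_pos: [500.6, -59.9, 136.9]
tcp_rot: [-3.14, -0.0, 1.618]
ft_force: [-0.2, -0.2, 0.5]
opening: 0.007
grip_force: 0.0
```

>>> carry_out --pt "0 0 2 0 1" --pt "0 0 2 0 1" --pt "0 0 1 0 1" --pt "0 0 0 0 1"

```text
t: 53.9
eef_pos: [501.0, -59.9, 132.8]
tcp_rot: [3.141, 0.0, 1.618]
ft_force: [0.4, -0.1, -0.3]
opening: 0.004
grip_force: 0.1
```

>>> carry_out --pt "0 0 1 0 1" --pt "0 0 1 0 1" --pt "0 0 0 0 1"

```text
t: 54.2
eef_pos: [501.1, -59.9, 132.2]
tcp_rot: [3.14, 0.0, 1.618]
ft_force: [-4.7, 1.8, 18.9]
opening: 0.006
grip_force: 9.8
```

>>> carry_out --pt "0 0 0.5 0 1" --pt "0 0 0 0 1" --pt "0 0 -10 0 1" --pt "0 0 -30 0 1" --pt "0 0 -40 0 1" --pt "0 0 -40 0 1" --pt "0 0 -40 0 1" --pt "0 0 0 0 1" --pt "0 0 0 0 1"

```text
t: 55.1
eef_pos: [500.7, -59.9, 290.6]
tcp_rot: [3.14, 0.0, 1.618]
ft_force: [-0.1, -0.2, -1.4]
opening: 0.003
grip_force: 0.0
```

```bash
python3 - <<'E'
from h import *
pose(); I,*c=cam("wrist"); v=I.max(2).astype(int); s=v-I.min(2)
for z in (118,126): print(z,proj([[470,-61,z],[500,-60,z],[530,-58,z]],*c).round(1).tolist())
for col in (285,305,340): 
    e=np.where((s[100:250,col]<16)&(v[100:250,col]>60))[0]+100; print(col,[(a[0],a[-1]) for a in np.split(e,np.where(np.diff(e)>2)[0]+1)])
T,*ct=cam("top"); v=T.max(2).astype(int); s=v-T.min(2)
for X in (480,500,520):
    r=int(round(proj([[X,-60,118]],*ct)[0,1])); e=np.where((s[r,380:420]<16)&(v[r,380:420]>110))[0]+380; print(X,r,e.tolist(),proj([[X,-60,118]],*ct)[0].round(1))
E
```

```text
55.1 [500.7 -59.9 290.6] [1.7992e+02 3.0000e-02 9.2690e+01] [-0.1 -0.2 -1.4] 0.003 0.0
118 [[291.4, 182.4], [318.2, 182.8], [345.1, 182.3]]
126 [[290.8, 184.1], [318.2, 184.4], [345.7, 183.9]]
285 [(np.int64(178), np.int64(249))]
305 [(np.int64(178), np.int64(238))]
340 [(np.int64(178), np.int64(249))]
480 248 [] [394.  247.6]
500 239 [] [393.8 239. ]
520 230 [] [393.6 230.4]
```

```bash
python3 -c "
from cell import env
print(env.job_done())"
```

```text
the job is handed in; nothing more can be done
None
```

The job is handed in (verdict not shown): by my measurements both power banks are piled on the pad, the board is centred on top and the lid is shut with the arm clear, though I viewed 15 pictures against the limit of 14.

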